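# Prop a wooden strip level on two piles of packing

## Robot

A 6-joint arm with a two-finger parallel gripper is mounted at the origin on the work surface; the furniture and walls round the work are solid. World frame = base frame: x ahead of the robot, y to its left, z up, the work surface at z = 0. Lengths are in m, angles in rad, forces in N, time in s.
With the tool pointing down it reaches from about 0.25 to 0.725 m from the base axis. Payload 9.7 kg.
Tool frame: the origin (TCP) lies at the centre of the arm's flange, where the gripper is bolted on; the fingertips stand 173 mm ahead of it and the grasp point (between the pads) lies 155 mm ahead of it; z points along the fingers, y is the direction in which the jaws open and shut (so a half turn about z gives the same grasp; the last joint's range is limited). The gripper opens to 85 mm and grips with 20 to 120 N. Pads are 22 mm wide; open, the fingers measure 114 mm over their backs; the gripper's body (76 mm by 85 mm) begins 54 mm behind the grasp point. The pads swing forward as they close: fully open they stand 13 mm farther back than shut.
Start: joints at [-1.153, 0.087, 0.176, 1.66, 0, 1.571], TCP at [0.223, -0.503, 0.405] pointing down, gripper open.
Joint ranges: [-3.13, 3.13], [-0.85, 1.81], [-1.15, 1.24], [-2.2, 2.28], [-1.44, 1.52], [-3.14, 3.14]. Speed limits (rad/s): [2.22, 2.22, 2.57, 3.14, 3.14, 3.14].

## Interface

Orientations are given as a rotation vector (axis times angle).
In Python, from rig import telemetry, imaging, env gives the robot as it stands.
- The arm moves only by the tool jog_arm, never from a script. Its argument "moves" is a list of rows, each a list of 5 numbers: the gripper's target within -1 to 1 (fully open at 1, half-way at 0, shut at -1), then the shift along the tool's x, y, z in m, then the turn about the tool's z in rad. A call has 1 to 10 rows; each row is the pose to reach, as a shift and turn from the pose measured when the call began, along the tool's axes at that moment; what a row does not reach only later rows make up. A row lasts 1/12 s, in which the tool goes at most 41.7 mm and 7.16 degrees, less where a joint would pass 70% of its speed; a pose out of reach is approached as far as the arm can. A call with a gripper value outside its range is refused whole. The fingers move at their own pace and stop on an object; "grip_force" is the grip in N (left out, the last holds). Time passes only in rows, so rows that repeat a pose let the fingers close. It gives the time, the measured TCP pose, the force and the opening at its end, in the units of the state.
- telemetry.state(): the state, without advancing time (a new reading comes with each control period).
- imaging.read_camera(name): name is "scene" or "top" or "wrist"; returns the picture (420x560x3 uint8, red, green, blue); there is no depth.
- imaging.camera_params(name): a dict with "intrinsics" (3x3 intrinsics, pixels), "extrinsics" (4x4, takes a point from camera to world coordinates). Camera axes: x right, y down, z forward; pixel columns grow to the right and rows downward; lengths in m; the calibration is good to about 2 mm. The wrist camera is an equidistant fisheye: a pixel r from the principal point sees the ray r / f radians off the axis. A picture is of the moment at which its call begins: read the wrist's pose just before it. camera_params takes no time and is no camera call; for the wrist camera it gives the pose at the moment of the call.
- env.job_done(): hands the job in, once; it reports no verdict.
The state is a dict: "time": time; "joint_pos": joint angles; "joint_velocities": joint speeds; "joint_torque": joint torques, N m; "eef_pos": TCP position; "ee_rot": TCP orientation; "wrist_force": force on the tool from outside, world axes, zero at the start; "ft_torque": the same for the moment, N m; "gripper_width": finger opening in m.
Only numpy, scipy, OpenCV 4.12 (cv2) and the standard library are available. Lean on these libraries where they do the work, as an engineer would, in place of code of your own. Each camera call takes 0.05 s, during which the arm holds its last target.

## Task

Prop the long wooden strip up level on packing, ready for varnishing. First stand the thick square block in the middle of the square steel plate; then lay the larger offcut flat in the middle of the round steel plate, then the smaller offcut flat and lengthwise in the middle of the larger one; last, lay the strip flat across the two piles so that it runs over the middle of both and reaches past it at each end. Do not disturb the pliers, the screw clamp or the blade flange.

Things in the scene. Friction and masses are not known exactly. Their poses are not given: they have to be found in the camera images.
- square_block: thick square block of plywood with a grey laminate top, 60 x 60 x 40 mm high, loose on the table; origin at the centre of its underside, z up, x and y square to its sides
- large_offcut: the larger of two plain wood offcuts, 120 mm long (its x) x 50 mm wide (its y) x 22 mm high, loose on the table; origin at the centre of its underside, z up
- small_offcut: the smaller of two plain wood offcuts, 45 mm wide (its x) x 85 mm long (its y) x 18 mm high, loose on the table; origin at the centre of its underside, z up
- wooden_strip: long thin strip of wood, 20 mm wide (its x) x 300 mm long (its y) x 12 mm high, lying flat on the table to the robot's right; origin at the centre of its underside, z up
- square_plate: low square base plate of dark steel, 90 x 90 mm, 10 mm thick with a flat top, fixed on the table; origin at the centre of its underside, z up
- round_plate: low round base plate of dark steel, 100 mm across, 10 mm thick with a flat top, fixed on the table; origin at the centre of its underside, z up
- pliers: bystander: combination pliers with red sleeves, 56 x 176 (its y) x 13 mm, loose; origin at the centre of the underside
- screw_clamp: bystander: small grey screw clamp lying on its side, 92 x 138 (its y) x 21 mm, loose; origin at the centre of the underside
- blade_flange: bystander: conical steel blade flange with a hub, 72 mm across, 18 mm high, loose; origin at the centre of the underside
Mind the look-alikes: they are no part of the job. Leave any blue look-alike of the small_offcut alone. Leave any pink look-alike of the round_plate alone.

How it is judged:
On the way, in this order (a step that is already met when the one before it is completed fails the run):
1. the square block stands released in the middle of the square plate (horizontal distance between square_block and square_plate below 0.015 m and z of square_block in the frame of square_plate between 0.006 and 0.014 m and angle between square_block's own z axis and vertical below 0.06 rad and contact force between the fingers and square_block below 0.2 N and linear speed of square_block below 0.02 m/s), for 0.2 s.
2. the larger offcut lies released in the middle of the round plate (horizontal distance between large_offcut and round_plate below 0.015 m and z of large_offcut in the frame of round_plate between 0.006 and 0.014 m and angle between large_offcut's own z axis and vertical below 0.06 rad and contact force between the fingers and large_offcut below 0.2 N and linear speed of large_offcut below 0.02 m/s), for 0.2 s.
3. the smaller offcut lies released, lengthwise, in the middle of the larger one (horizontal distance between small_offcut and large_offcut below 0.015 m and z of small_offcut in the frame of large_offcut between 0.018 and 0.026 m and angle between small_offcut's own z axis and vertical below 0.06 rad and angle between the y axis of small_offcut and the x axis of large_offcut, either way round below 0.2 rad and contact force between the fingers and small_offcut below 0.2 N and linear speed of small_offcut below 0.02 m/s), for 0.2 s.
At the end, for the whole second after the job is handed in: Square block flat on the square plate, large offcut flat on the round plate, small offcut flat on it, each within 15 mm of the middle, offcuts parallel to 0.2 rad; strip level to 0.03 rad on both piles, underside at 50 mm +-4, over both middles within 15 mm, ends past them by 2 mm; all at rest (horizontal distance between square_block and square_plate below 0.015 m and z of square_block in the frame of square_plate between 0.006 and 0.014 m and angle between each of square_block, large_offcut, small_offcut's own z axis and vertical below 0.06 rad and horizontal distance between large_offcut and round_plate below 0.015 m and z of large_offcut in the frame of round_plate between 0.006 and 0.014 m and horizontal distance between small_offcut and large_offcut below 0.015 m and z of small_offcut in the frame of large_offcut between 0.018 and 0.026 m and angle between the y axis of small_offcut and the x axis of large_offcut, either way round below 0.2 rad and x of square_block in the frame of wooden_strip between -0.015 and 0.015 m and y of square_block in the frame of wooden_strip between -0.148 and 0.148 m and x of small_offcut in the frame of wooden_strip between -0.015 and 0.015 m and y of small_offcut in the frame of wooden_strip between -0.148 and 0.148 m and height (world z) of wooden_strip between 0.046 and 0.054 m and angle between wooden_strip's own z axis and vertical below 0.03 rad and linear speed of each of square_block, large_offcut, small_offcut, wooden_strip below 0.01 m/s); the robot touches nothing.
It fails at once if the pliers is moved by more than 20 mm (distance of pliers from where it was at the start of the episode above 0.02 m).
It fails at once if the screw clamp is moved by more than 20 mm (distance of screw_clamp from where it was at the start of the episode above 0.02 m).
It fails at once if the blade flange is moved by more than 20 mm (distance of blade_flange from where it was at the start of the episode above 0.02 m).
It also fails if it takes over 99 s, if anything falls off the work surface, if the arm or the gripper's body presses on something with over 40 N, if the wrist force passes 120 N, or if a joint passes its speed limit or range.

## Working session

There is one attempt and no reset: what is moved stays moved. The work goes in short steps, Python scripts to look and compute and a tool call to move; the robot and the scene stay as the last step left them, time stands still between calls to the robot, and variables do not carry over. Pictures are saved under pics/ and viewed, and the job is handed in when it is done.

Besides the shell and the picture viewer there is one more tool, called after ">>>" by a JSON object that holds its "name" and its "arguments", one argument or row to a line. jog_arm: Moves the arm, as the interface text tells. Its arguments: {"type":"object","properties":{"moves":{"type":"array","items":{"type":"array","items":{"type":"number"}}},"grip_force":{"type":"number"}},"required":["moves"]}

```bash
mkdir -p pics; ls
python3 - <<'E'
from rig import telemetry, imaging, env
import cv2,numpy as np
np.set_printoptions(precision=4,suppress=True)
print(telemetry.state())
for n in ["scene","top","wrist"]:
    p=imaging.camera_params(n); print(n,p)
    im=imaging.read_camera(n); cv2.imwrite(f"pics/{n}0.png",im[:,:,::-1])
E
```

```text
pics
{'time': 0.0, 'joint_pos': array([-1.153 ,  0.0874,  0.1751,  1.6598,  0.    ,  1.5708]), 'joint_velocities': array([ 0.0028, -0.0003, -0.0011, -0.0024, -0.0002, -0.0002]), 'joint_torque': array([ -0.0006, -52.0391,  46.4799,   0.0164,  -0.0001,   0.    ]), 'eef_pos': array([ 0.2232, -0.5027,  0.404 ]), 'ee_rot': array([-3.0721, -0.6513,  0.0004]), 'wrist_force': array([-0.5296,  0.0988, -0.7875]), 'ft_torque': array([ 0.0182,  0.0172, -0.013 ]), 'gripper_width': 0.08576380481506009}
scene {'intrinsics': array([[425.9712,   0.    , 280.7221],
       [  0.    , 425.9712, 209.303 ],
       [  0.    ,   0.    ,   1.    ]]), 'extrinsics': array([[-0.4341, -0.4261,  0.7937, -0.8031],
       [-0.9008,  0.2168, -0.3763,  0.7106],
       [-0.0118, -0.8783, -0.4779,  0.7915],
       [ 0.    ,  0.    ,  0.    ,  1.    ]])}
top {'intrinsics': array([[494.0173,   0.    , 268.83  ],
       [  0.    , 494.0173, 211.9308],
       [  0.    ,   0.    ,   1.    ]]), 'extrinsics': array([[ 0.0208, -0.9986,  0.0493,  0.3866],
       [-0.9998, -0.0204,  0.0083,  0.0906],
       [-0.0073, -0.0494, -0.9988,  1.6507],
       [ 0.    ,  0.    ,  0.    ,  1.    ]])}
wrist {'intrinsics': array([[325.1923,   0.    , 277.3681],
       [  0.    , 325.1923, 212.4802],
       [  0.    ,   0.    ,   1.    ]]), 'extrinsics': array([[ 0.4053, -0.8712, -0.2769,  0.2946],
       [-0.9142, -0.3865, -0.122 , -0.4715],
       [-0.0008,  0.3026, -0.9531,  0.373 ],
       [ 0.    ,  0.    ,  0.    ,  1.    ]])}
```

View pics/top0.png

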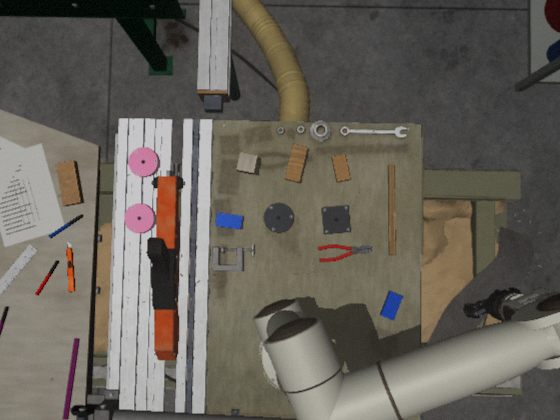

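View pics/scene0.png

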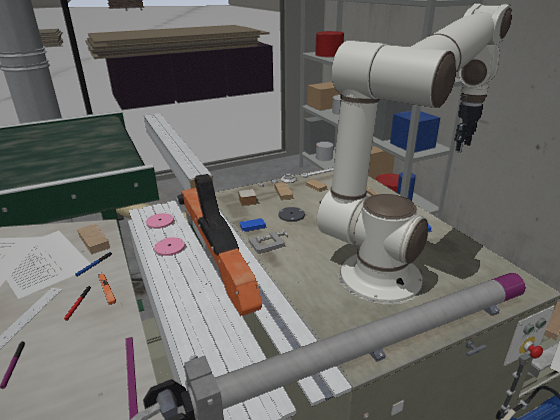

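View pics/wrist0.png

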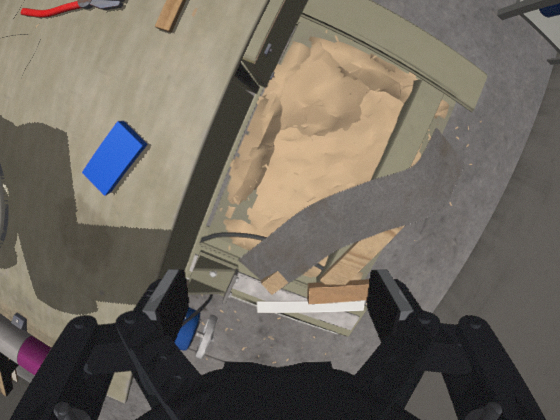

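```bash
cat > h.py <<'E'
from rig import telemetry, imaging, env
import cv2,numpy as np
from scipy.spatial.transform import Rotation as R
np.set_printoptions(precision=4,suppress=True)
def ray(p,uv,fish=False):
    K=p["intrinsics"];T=p["extrinsics"]
    x=(uv[0]-K[0,2])/K[0,0];y=(uv[1]-K[1,2])/K[1,1]
    if fish:
        r=np.hypot(x,y); d=np.array([x/r*np.sin(r),y/r*np.sin(r),np.cos(r)]) if r>1e-9 else np.array([0,0,1.])
    else: d=np.array([x,y,1.])
    d=T[:3,:3]@d
    return T[:3,3],d/np.linalg.norm(d)
def onz(p,uv,z,fish=False):
    o,d=ray(p,uv,fish); return o+d*(z-o[2])/d[2]
def proj(p,X,fish=False):
    K=p["intrinsics"];T=p["extrinsics"]
    c=T[:3,:3].T@(np.asarray(X,float)-T[:3,3])
    if fish:
        r=np.arctan2(np.hypot(c[0],c[1]),c[2]); n=np.hypot(c[0],c[1]); q=c[:2]/n*r
    else: q=c[:2]/c[2]
    return q*K[0,0]+K[:2,2]
def tri(obs): # list of (p,uv,fish)
    A=np.zeros((3,3));b=np.zeros(3)
    for p,uv,f in obs:
        o,d=ray(p,uv,f);M=np.eye(3)-np.outer(d,d);A+=M;b+=M@o
    X=np.linalg.solve(A,b)
    return X,[np.linalg.norm((np.eye(3)-np.outer(d,d))@(X-o)) for o,d in [ray(*q) for q in obs]]
E
python3 - <<'E'
from h import *
im=cv2.imread("pics/top0.png")
cv2.imwrite("pics/topc.png",cv2.resize(im[115:265,205:425],None,fx=3.6,fy=3.6,interpolation=cv2.INTER_CUBIC))
p=imaging.camera_params("top")
for n,uv,z in [("sb",(247,162),.04),("lo",(297,163),.022),("so",(341,167),.018),("st",(391.5,210),.012),("rp",(279,218),.01),("sp",(336,219),.01),("pl",(343,254),.01),("cl",(232,258),.01),("fl",(320,130),.01)]:
    X=onz(p,uv,z); print(n,X,np.hypot(X[0],X[1]))
E
```

```text
sb [0.6287 0.179  0.04  ] 0.6536759842977239
lo [0.6313 0.0141 0.022 ] 0.6314693583990264
so [ 0.6214 -0.1323  0.018 ] 0.6353567624651419
st [ 0.4822 -0.3023  0.012 ] 0.5691377749370709
rp [0.4481 0.07   0.01  ] 0.45352596763809444
sp [ 0.4486 -0.1192  0.01  ] 0.4642056462957538
pl [ 0.3333 -0.1439  0.01  ] 0.3630502518770252
cl [0.3124 0.223  0.01  ] 0.38381131167956684
fl [ 0.7459 -0.0614  0.01  ] 0.7483811806792969
```

View pics/topc.png

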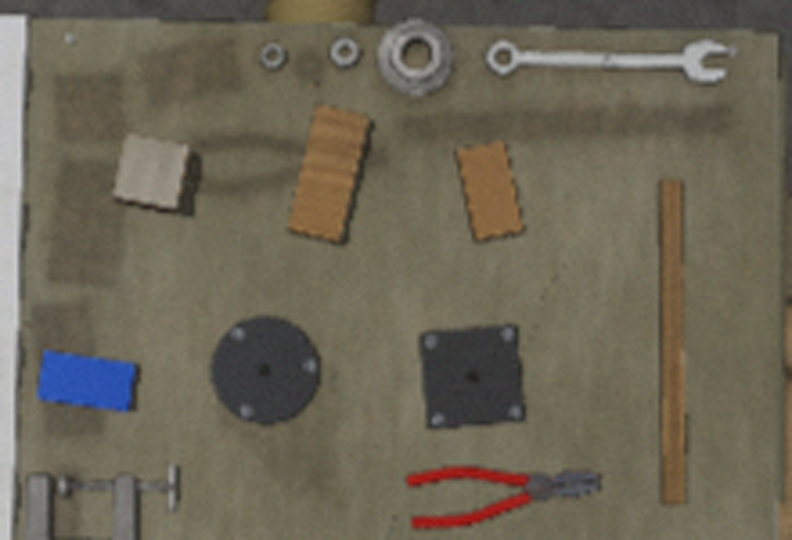

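```bash
cat >> h.py <<'E'
def yaw_of(Rm): # angle of tool y axis in world
    return np.degrees(np.arctan2(Rm[1,1],Rm[0,1]))
def plan(target,yaw=None,st=None):
    """shift in tool axes to bring TCP to target; turn so tool-y points at yaw deg (mod 180)"""
    st=st or telemetry.state()
    Rm=R.from_rotvec(st["ee_rot"]).as_matrix()
    s=Rm.T@(np.asarray(target)-st["eef_pos"])
    dt=0
    if yaw is not None:
        d=(yaw-yaw_of(Rm)+90)%180-90   # world ccw
        dt=-np.radians(d)              # tool z down
    print("pos",st["eef_pos"],"yaw",yaw_of(Rm),"j",st["joint_pos"],"tilt",Rm[:,2])
    print("shift",s,"len",np.linalg.norm(s),"rows",np.linalg.norm(s)/.0417,"turn",dt,"rows",abs(dt)/np.radians(7.16),"alt",dt-np.sign(dt)*np.pi)
    return s,dt
E
python3 - <<'E'
from h import *
plan([.42,-.05,.42],0)
E
```

```text
pos [ 0.2232 -0.5027  0.4041] yaw -66.0654390968716 j [-1.153   0.0873  0.1753  1.6598 -0.      1.5708] tilt [-0.0004  0.0009 -1.    ]
shift [ 0.3636 -0.3339 -0.0155] len 0.49389590897404767 rows 11.844026594101862 turn -1.1530594340161986 rows 9.227016633641286 alt 1.9885332195735945
```

>>> {"name": "jog_arm", "arguments": {
  "moves": [
    [1,0.035,-0.033,0,-0.11],
    [1,0.07,-0.066,0,-0.22],
    [1,0.105,-0.1,0,-0.33],
    [1,0.14,-0.133,0,-0.44],
    [1,0.175,-0.167,0,-0.55],
    [1,0.21,-0.2,0,-0.66],
    [1,0.245,-0.233,0,-0.77],
    [1,0.28,-0.266,0,-0.88],
    [1,0.315,-0.3,0,-1.0],
    [1,0.36,-0.334,-0.015,-1.12]
  ]
}}

```text
time: 0.98
eef_pos: [0.3842, -0.1168, 0.4093]
ee_rot: [-2.251, -2.19, -0.0]
wrist_force: [0.8, -0.3, -0.8]
gripper_width: 0.0854
```

>>> {"name": "jog_arm", "arguments": {
  "moves": [
    [1,0,0,0,0],
    [1,0,0,0,0]
  ]
}}

```text
time: 1.15
eef_pos: [0.3848, -0.1148, 0.4092]
ee_rot: [-2.245, -2.196, 0.0]
wrist_force: [-0.8, -1.1, -0.9]
gripper_width: 0.0855
```

Run:
```python
from h import *
plan([.42,-.05,.42],0)
import pickle
p=imaging.camera_params("wrist"); im=imaging.read_camera("wrist"); pickle.dump(p,open("w1.pkl","wb"))
cv2.imwrite("pics/w1.png",im[:,:,::-1])
```

```text
pos [ 0.3848 -0.1148  0.4092] yaw -1.2668653450059992 j [-0.2901 -0.2615 -0.1389  1.6948  0.0008  1.3028] tilt [-0.0011  0.0011 -1.    ]
shift [ 0.0655  0.0338 -0.0108] len 0.0745171695586467 rows 1.7869824834207844 turn -0.02211097144976854 rows 0.1769365006991615 alt 3.1194816821400244
```

View pics/w1.png

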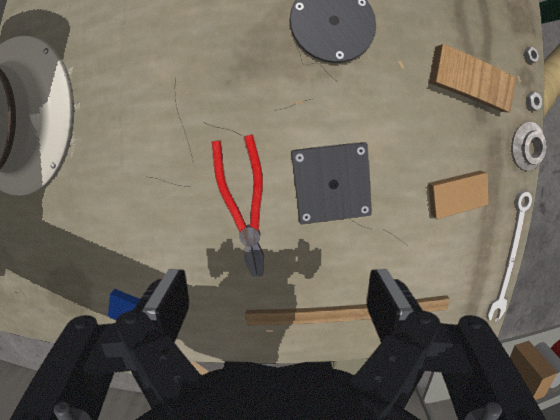

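>>> {"name": "jog_arm", "arguments": {
  "moves": [
    [1,0.04,0.02,0,0],
    [1,0.08,0.04,0,0],
    [1,0.12,0.06,-0.01,0],
    [1,0.15,0.08,-0.01,0],
    [1,0.16,0.1,-0.01,-0.02],
    [1,0.16,0.1,-0.01,-0.02],
    [1,0.16,0.1,-0.01,-0.02]
  ]
}}

```text
time: 1.78
eef_pos: [0.4893, 0.0403, 0.418]
ee_rot: [-2.228, -2.211, 0.004]
wrist_force: [0.1, 0.4, -0.1]
gripper_width: 0.0852
```

Run:
```python
from h import *
plan([.42,-.05,.42],0)
import pickle
p=imaging.camera_params("wrist"); im=imaging.read_camera("wrist"); pickle.dump(p,open("w2.pkl","wb"))
cv2.imwrite("pics/w2.png",im[:,:,::-1])
im=imaging.read_camera("top");cv2.imwrite("pics/top2.png",im[:,:,::-1])
```

```text
pos [0.4893 0.0403 0.418 ] yaw -0.43587533104018555 j [ 0.0821 -0.0466  0.0663  1.6872  0.0007  1.6605] tilt [-0.0036  0.0004 -1.    ]
shift [-0.0909 -0.0686 -0.0017] len 0.11388937243013844 rows 2.7311600103150706 turn -0.007607459654871373 rows 0.06087644288270664 alt 3.133985193934922
```

View pics/w2.png

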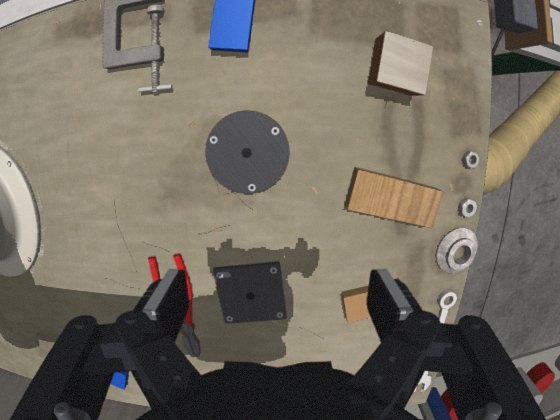

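Run:
```python
import cv2,numpy as np
a=cv2.imread("pics/w2.png");b=cv2.imread("pics/w1.png")
def cr(im,x,y,w,h,f):
    c=cv2.resize(im[y:y+h,x:x+w],None,fx=f,fy=f,interpolation=cv2.INTER_CUBIC)
    for i in range(0,w,10): cv2.putText(c,str(x+i),(int(i*f),8),0,.3,(0,255,255),1); cv2.line(c,(int(i*f),10),(int(i*f),14),(0,255,255),1)
    for i in range(0,h,10): cv2.putText(c,str(y+i),(0,int(i*f)+4),0,.3,(0,255,255),1)
    return c
cv2.imwrite("pics/c1.png",cr(a,340,20,110,100,6)[:600])
cv2.imwrite("pics/c2.png",cr(a,340,155,110,80,7))
cv2.imwrite("pics/c3.png",cr(b,420,160,80,70,8))
cv2.imwrite("pics/c4.png",cr(b,425,35,100,80,7))
```

```text
(no output)
```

View pics/c1.png

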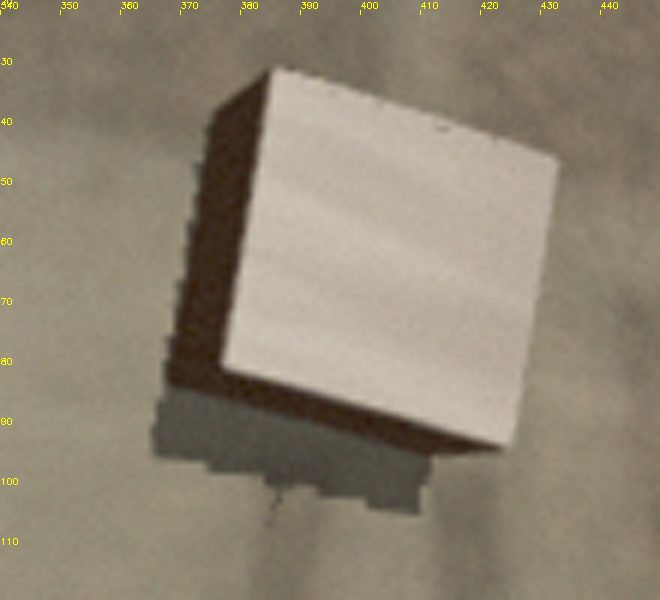

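View pics/c2.png

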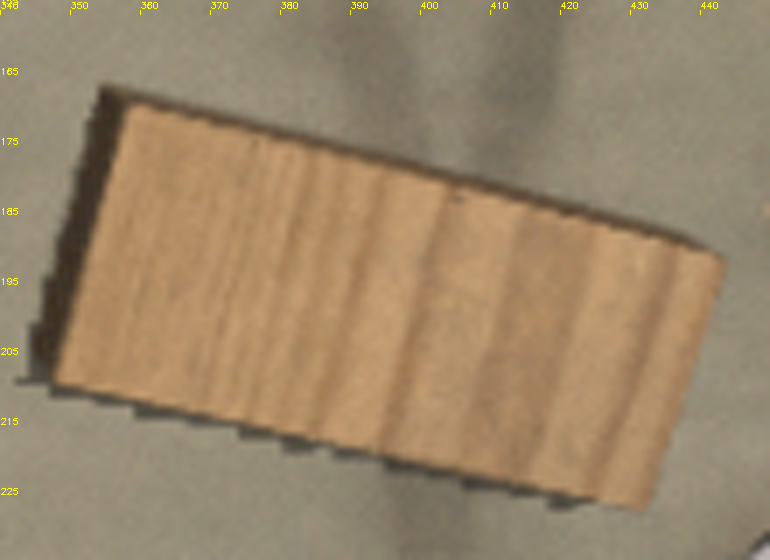

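View pics/c3.png

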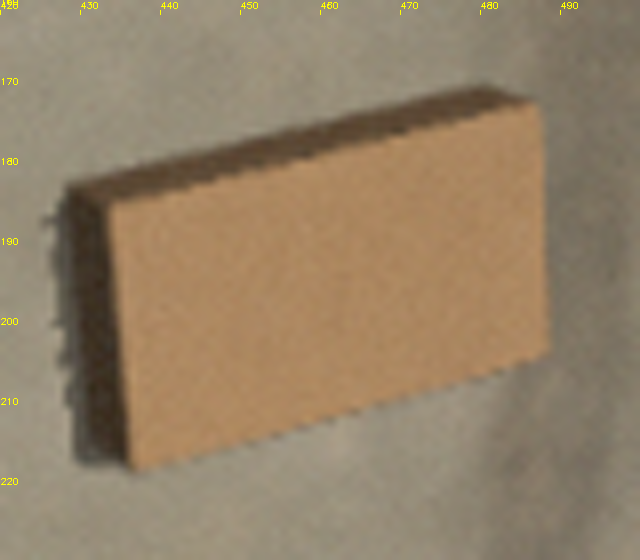

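View pics/c4.png

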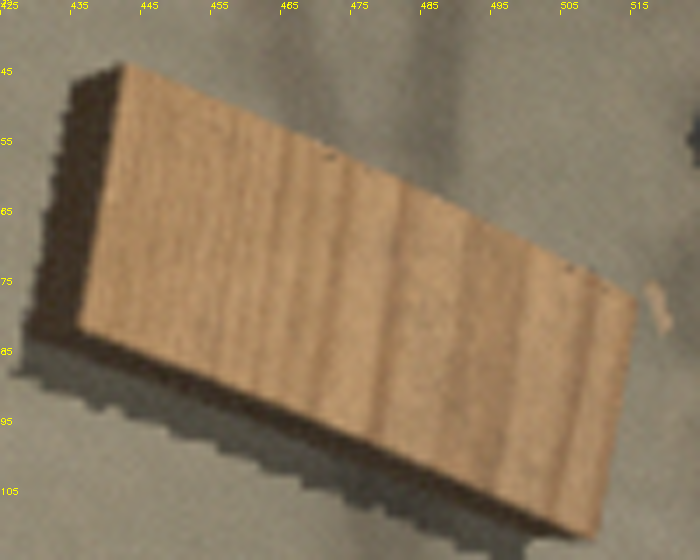

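Run:
```python
from h import *
import pickle
w1=pickle.load(open("w1.pkl","rb"));w2=pickle.load(open("w2.pkl","rb"));tp=imaging.camera_params("top")
T=lambda l:[(x/3.6+205-.4,y/3.6+115-.4) for x,y in l]
sb2=[(385.5,31.2),(433,46.3),(425,94.2),(377,81.2)]
lo2=[(358.3,169.7),(443.7,191.9),(432.1,227.9),(347.9,209.7)]
lo1=[(442.9,44),(515.9,77.9),(510.3,112.1),(436.4,81.9)]
so1=[(433.5,185.5),(487.5,172.8),(488.8,204),(436.6,219)]
sbT=T([(130,133),(190,149),(178,210),(113,196)]); soT=T([(457,150),(505,140),(523,230),(476,242)])
def rep(n,q,z,p,f):
    P=np.array([onz(p,u,z,f) for u in q])[:,:2]
    e=[np.linalg.norm(P[i]-P[(i+1)%4]) for i in range(4)]
    a=[np.degrees(np.arctan2(*(P[(i+1)%4]-P[i])[::-1])) for i in range(4)]
    print(n,"c",P.mean(0),"edges",np.array(e),"ang",np.array(a))
rep("sb w2",sb2,.04,w2,True);rep("sb top",sbT,.04,tp,False)
rep("lo w2",lo2,.022,w2,True);rep("lo w1",lo1,.022,w1,True)
rep("so w1",so1,.018,w1,True);rep("so top",soT,.018,tp,False)
for a,b in zip(lo2,lo1): print("lo tri",*tri([(w2,a,True),(w1,b,True)]))
m=lambda q:tuple(np.mean(q,0))
print("sb tri",*tri([(w2,m(sb2),True),(tp,m(sbT),False)]))
print("so tri",*tri([(w1,m(so1),True),(tp,m(soT),False)]))
for n,l in dict(sp=[(w1,(334,184),True),(w2,(250.5,296),True),(tp,(472/3.6+204.6,376/3.6+114.6),False)],rp=[(w1,(333,20),True),(w2,(247,153.3),True),(tp,(264/3.6+204.6,370/3.6+114.6),False)]).items():
    print(n,*tri(l)); print([onz(p,u,.01,f)[:2] for p,u,f in l])
# square plate corners w1
sp=[(291.5,152),(367.5,143),(371,214.5),(299,224)]
rep("sp",sp,.01,w1,True)
st=[(246,311.5),(448,297),(449,307.5),(246.5,324)]
rep("st",st,.012,w1,True)
rep("stT",T([(660,180),(684,180),(685,503),(662,503)]),.012,tp,False)
```

```text
sb w2 c [0.6308 0.1785] edges [0.0588 0.0584 0.0587 0.0589] ang [ -10.0193 -100.4463  170.5124   79.6728]
sb top c [0.6275 0.1789] edges [0.0567 0.057  0.0606 0.0598] ang [-103.8952  170.1941   78.9302  -13.6663]
lo w2 c [0.6355 0.016 ] edges [0.119  0.0492 0.1188 0.0495] ang [ -12.3984 -101.9663  167.7324   78.2279]
lo w1 c [0.6355 0.0155] edges [0.1189 0.048  0.1194 0.0487] ang [ -12.4927 -101.5143  167.8627   77.8717]
so w1 c [ 0.6228 -0.1339] edges [0.0847 0.0436 0.0843 0.0448] ang [  12.0679  -77.5209 -167.0866  102.9034]
so top c [ 0.6197 -0.1316] edges [0.0453 0.085  0.0447 0.087 ] ang [ -77.0329 -168.0116  105.5178   12.4243]
lo tri [0.5831 0.0525 0.0204] [np.float64(0.0002622117740552049), np.float64(0.000262211774055164)]
lo tri [0.7001 0.0268 0.0199] [np.float64(0.00022992222005857105), np.float64(0.0002299222200585369)]
lo tri [ 0.6884 -0.0207  0.0225] [np.float64(0.00015917613903978245), np.float64(0.00015917613903978736)]
lo tri [0.5724 0.0044 0.0216] [np.float64(1.932142547403123e-05), np.float64(1.9321425474061965e-05)]
sb tri [0.627  0.1777 0.0454] [np.float64(0.0009
[... 195 characters left out ...]
64(0.0011387116840320198), np.float64(0.0011278012424712335), np.float64(0.0018764535926553915)]
[array([ 0.4511, -0.1207]), array([ 0.4506, -0.1212]), array([ 0.4485, -0.1182])]
rp [0.4518 0.0718 0.0079] [np.float64(0.0002705779375280305), np.float64(0.002150527325126637), np.float64(0.002397934313319728)]
[array([0.4517, 0.0711]), array([0.4534, 0.0704]), array([0.4501, 0.0736])]
sp c [ 0.4501 -0.1208] edges [0.0891 0.0875 0.0894 0.0871] ang [   6.6729  -84.5188 -173.5906   95.2958]
st c [ 0.4869 -0.3021] edges [0.2944 0.0208 0.3019 0.0217] ang [   0.7608  -71.182  -178.887    87.8232]
stT c [ 0.4847 -0.3022] edges [0.0222 0.298  0.0211 0.298 ] ang [ -88.8704 -179.3532   91.2057    0.8609]
```

Run:
```python
from h import *
plan([.6305,.1785,.26],-10)
```

```text
pos [0.4882 0.0397 0.4188] yaw -0.5008662009839593 j [ 0.0809 -0.0496  0.0649  1.6877  0.0008  1.6604] tilt [-0.0024  0.0006 -1.    ]
shift [0.14   0.1414 0.1586] len 0.25445772224727964 rows 6.1021036510139 turn 0.16579116088030713 rows 1.326694664667044 alt -2.975801492709486
```

>>> {"name": "jog_arm", "arguments": {
  "moves": [
    [1,0.023,0.0235,0.026,0.06],
    [1,0.046,0.047,0.052,0.12],
    [1,0.069,0.07,0.079,0.166],
    [1,0.093,0.094,0.105,0.166],
    [1,0.116,0.118,0.132,0.166],
    [1,0.14,0.1414,0.1586,0.166],
    [1,0.14,0.1414,0.1586,0.166],
    [1,0.14,0.1414,0.1586,0.166],
    [1,0.14,0.1414,0.1586,0.166]
  ]
}}

```text
time: 2.63
eef_pos: [0.6303, 0.1768, 0.2607]
ee_rot: [-2.407, -2.016, 0.003]
wrist_force: [-0.8, 0.2, 0.6]
gripper_width: 0.0859
```

Run:
```python
from h import *
plan([.6305,.1785,.178],-10)
import pickle
p=imaging.camera_params("wrist"); im=imaging.read_camera("wrist"); 
for z in [0.04]:
  for y in (-1,1):
    for x in (-1,1):
      c,s=np.cos(np.radians(-10)),np.sin(np.radians(-10))
      q=proj(p,[.6305+.03*(c*x-s*y),.1785+.03*(s*x+c*y),z],True); im=im.copy(); cv2.circle(im,(int(q[0]),int(q[1])),2,(255,0,0),-1)
cv2.imwrite("pics/w3.png",im[:,:,::-1])
```

```text
pos [0.6303 0.1768 0.2607] yaw -10.119314506677373 j [0.2734 0.3316 0.184  1.4255 0.0009 2.0208] tilt [-0.0026  0.0003 -1.    ]
shift [0.0017 0.0001 0.0827] len 0.08270302447121318 rows 1.9832859585422824 turn -0.002082430986912858 rows 0.016664037245442673 alt 3.13951022260288
```

View pics/w3.png

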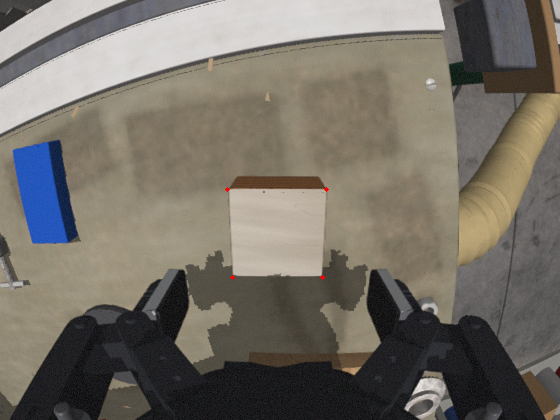

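>>> {"name": "jog_arm", "arguments": {
  "moves": [
    [1,0.001,0,0.03,0],
    [1,0.0015,0,0.06,0],
    [1,0.0015,0,0.082,0],
    [1,0.0015,0,0.082,0],
    [1,0.0015,0,0.082,0],
    [-1,0.0015,0,0.082,0],
    [-1,0.0015,0,0.082,0],
    [-1,0.0015,0,0.082,0],
    [-1,0.0015,0,0.082,0],
    [-1,0.0015,0,0.082,0]
  ],
  "grip_force": 40
}}

```text
time: 3.52
eef_pos: [0.6312, 0.1783, 0.183]
ee_rot: [2.408, 2.016, 0.005]
wrist_force: [-1.6, -1.7, 8.1]
gripper_width: 0.0595
```

>>> {"name": "jog_arm", "arguments": {
  "moves": [
    [-1,0,0,0,0],
    [-1,0,0,0,0],
    [-1,0,0,-0.02,0],
    [-1,0,0,-0.05,0],
    [-1,0,0,-0.08,0],
    [-1,0,0,-0.08,0]
  ]
}}

```text
time: 4.02
eef_pos: [0.6319, 0.1785, 0.2703]
ee_rot: [2.405, 2.014, 0.018]
wrist_force: [1.0, 0.8, 0.8]
gripper_width: 0.0593
```

Run:
```python
from h import *
s=telemetry.state();print(s["gripper_width"],s["wrist_force"])
plan([.4505,-.1205,.26],6)
```

```text
0.05925156320874916 [0.9747 0.8463 0.838 ]
pos [0.6319 0.1785 0.2703] yaw -10.136298961165615 j [0.2752 0.3254 0.1946 1.4274 0.0006 2.0229] tilt [ 0.012   0.004  -0.9999]
shift [-0.3263 -0.1261  0.0069] len 0.34987145605262426 rows 8.390202783036553 turn -0.28163154595848044 rows 2.2536730392689397 alt 2.8599611076313125
```

>>> {"name": "jog_arm", "arguments": {
  "moves": [
    [-1,-0.033,-0.0126,0,-0.06],
    [-1,-0.066,-0.025,0,-0.12],
    [-1,-0.1,-0.038,0,-0.18],
    [-1,-0.133,-0.05,0,-0.24],
    [-1,-0.166,-0.063,0,-0.282],
    [-1,-0.2,-0.076,0,-0.282],
    [-1,-0.233,-0.09,0,-0.282],
    [-1,-0.266,-0.103,0,-0.282],
    [-1,-0.3,-0.116,0,-0.282],
    [-1,-0.326,-0.126,0.005,-0.282]
  ]
}}

```text
time: 4.85
eef_pos: [0.4493, -0.1219, 0.2632]
ee_rot: [2.096, 2.328, 0.019]
wrist_force: [0.2, -0.1, -1.3]
gripper_width: 0.0595
```

>>> {"name": "jog_arm", "arguments": {
  "moves": [
    [-1,0,0,0,0],
    [-1,0,0,0,0],
    [-1,0,0,0,0]
  ]
}}

```text
time: 5.1
eef_pos: [0.4495, -0.1219, 0.2637]
ee_rot: [2.097, 2.327, 0.02]
wrist_force: [0.3, 0.2, 0.4]
gripper_width: 0.0593
```

Run:
```python
from h import *
s=telemetry.state();print(s["gripper_width"],s["wrist_force"])
plan([.4505,-.1205,.193],6)
im=imaging.read_camera("wrist"); cv2.imwrite("pics/w4.png",im[:,:,::-1])
```

```text
0.059262015906958676 [0.3109 0.179  0.3915]
pos [ 0.4495 -0.1219  0.2637] yaw 5.957094652279132 j [-0.2664 -0.1308 -0.31    1.3776  0.007   1.2004] tilt [ 0.0153  0.0031 -0.9999]
shift [0.0011 0.     0.0707] len 0.07068472221746983 rows 1.695077271402154 turn -0.0007488395844423207 rows 0.005992367000122262 alt 3.140843814005351
```

View pics/w4.png

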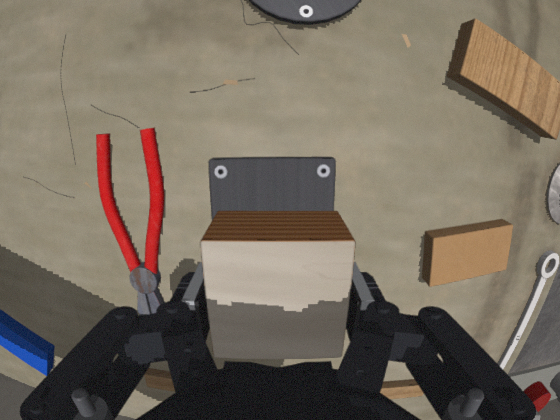

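>>> {"name": "jog_arm", "arguments": {
  "moves": [
    [-1,0.001,0,0.03,0],
    [-1,0.001,0,0.055,0],
    [-1,0.001,0,0.063,0],
    [-1,0.001,0,0.063,0],
    [-1,0.001,0,0.063,0],
    [-1,0.001,0,0.063,0]
  ]
}}

```text
time: 5.65
eef_pos: [0.4513, -0.1201, 0.2021]
ee_rot: [2.094, 2.328, 0.021]
wrist_force: [0.2, -0.2, -1.8]
gripper_width: 0.0595
```

>>> {"name": "jog_arm", "arguments": {
  "moves": [
    [-1,0,0,0.003,0],
    [-1,0,0,0.003,0],
    [-1,0,0,0.003,0],
    [-1,0,0,0.003,0]
  ]
}}

```text
time: 5.98
eef_pos: [0.4514, -0.1201, 0.1995]
ee_rot: [2.093, 2.327, 0.021]
wrist_force: [0.0, -0.1, -1.5]
gripper_width: 0.0591
```

Run:
```python
from h import *
plan([.4505,-.1205,.193],6)
im=imaging.read_camera("wrist"); cv2.imwrite("pics/w5.png",im[:,:,::-1])
```

```text
pos [ 0.4514 -0.1201  0.1995] yaw 6.053796842741115 j [-0.2617 -0.1011 -0.4085  1.2472  0.0069  1.2035] tilt [ 0.0174  0.0025 -0.9998]
shift [-0.0003 -0.0011  0.0065] len 0.006582459685208317 rows 0.15785275024480375 turn 0.0009389320330101818 rows 0.0075135255225030045 alt -3.140653721556783
```

View pics/w5.png

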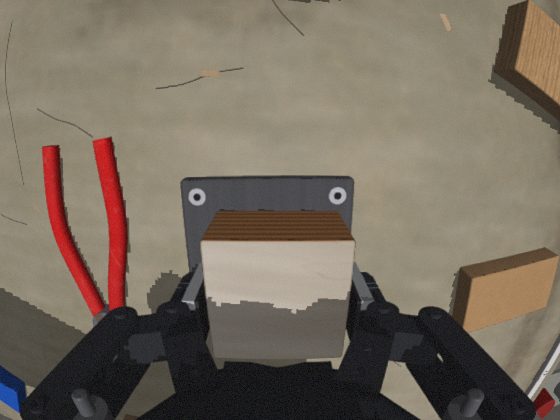

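>>> {"name": "jog_arm", "arguments": {
  "moves": [
    [-1,0,0,0.003,0],
    [-1,0,0,0.0055,0],
    [-1,0,0,0.0055,0],
    [-1,0,0,0.0055,0]
  ]
}}

```text
time: 6.37
eef_pos: [0.4514, -0.1201, 0.1937]
ee_rot: [2.094, 2.328, 0.021]
wrist_force: [0.1, 0.3, -2.0]
gripper_width: 0.0595
```

>>> {"name": "jog_arm", "arguments": {
  "moves": [
    [-1,0,0,0.003,0],
    [-1,0,0,0.003,0],
    [-1,0,0,0.003,0],
    [-1,0,0,0.003,0]
  ]
}}

```text
time: 6.7
eef_pos: [0.4516, -0.1201, 0.1928]
ee_rot: [2.093, 2.326, 0.022]
wrist_force: [-6.1, 3.0, 19.1]
gripper_width: 0.0594
```

>>> {"name": "jog_arm", "arguments": {
  "moves": [
    [0.2,0,0,0,0],
    [0.5,0,0,0,0],
    [1,0,0,0,0],
    [1,0,0,0,0],
    [1,0,0,0,0],
    [1,0,0,-0.03,0],
    [1,0,0,-0.07,0],
    [1,0,0,-0.1,0],
    [1,0,0,-0.1,0]
  ]
}}

```text
time: 7.45
eef_pos: [0.4507, -0.1206, 0.2988]
ee_rot: [2.088, 2.321, 0.027]
wrist_force: [1.3, 0.4, 0.6]
gripper_width: 0.0852
```

Run:
```python
from h import *
plan([.6355,.0155,.26],77.7)
import pickle
p=imaging.camera_params("wrist"); im=imaging.read_camera("wrist"); pickle.dump(p,open("w6.pkl","wb")); cv2.imwrite("pics/w6.png",im[:,:,::-1])
```

```text
pos [ 0.4507 -0.1206  0.2988] yaw 6.051257650033507 j [-0.2631 -0.1421 -0.2524  1.4352  0.0069  1.2022] tilt [ 0.0262  0.0001 -0.9997]
shift [0.116  0.197  0.0436] len 0.2327547052371428 rows 5.581647607605343 turn -1.2505064589200143 rows 10.006807590777441 alt 1.8910861946697788
```

View pics/w6.png

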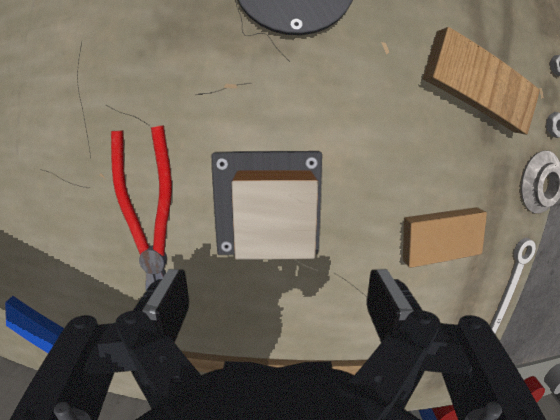

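Run:
```python
from h import *
import pickle
p=pickle.load(open("w6.pkl","rb"))
q=[(233,180.5),(317,180.5),(315.5,260),(234,258.5)]
P=np.array([onz(p,u,.05,True)[:2] for u in q]);print(P.mean(0),P)
q=[(213,153),(321,151.5),(318.5,258),(215.5,258)]
P=np.array([onz(p,u,.01,True)[:2] for u in q]);print(P[:2],P.mean(0))
print([onz(p,u,.01,True)[:2] for u in [(222.5,164),(312,162.5),(226.5,246)]])
```

```text
[ 0.4561 -0.1197] [[ 0.4243 -0.0928]
 [ 0.4818 -0.0871]
 [ 0.4894 -0.1472]
 [ 0.4287 -0.1516]]
[[ 0.4029 -0.0807]
 [ 0.4888 -0.071 ]] [ 0.4503 -0.1221]
[array([ 0.4112, -0.089 ]), array([ 0.4827, -0.0808]), array([ 0.4187, -0.1601])]
```

>>> {"name": "jog_arm", "arguments": {
  "moves": [
    [1,0,0,0,0],
    [1,0,0,0,0]
  ]
}}

```text
time: 7.67
eef_pos: [0.4505, -0.1206, 0.2954]
ee_rot: [2.09, 2.323, 0.025]
wrist_force: [-0.4, -0.4, 1.2]
gripper_width: 0.0852
```

Run:
```python
from h import *
plan([.6355,.0155,.26],77.7)
```

```text
pos [ 0.4505 -0.1206  0.2954] yaw 6.047976434851339 j [-0.2632 -0.1404 -0.2575  1.4316  0.0068  1.2022] tilt [ 0.0231  0.0009 -0.9997]
shift [0.1159 0.1975 0.0397] len 0.23238431483511418 rows 5.572765343767726 turn -1.2505637269284102 rows 10.007265861054286 alt 1.891028926661383
```

>>> {"name": "jog_arm", "arguments": {
  "moves": [
    [1,0.015,0.025,0,-0.12],
    [1,0.03,0.05,0,-0.24],
    [1,0.045,0.075,0,-0.36],
    [1,0.06,0.1,0,-0.48],
    [1,0.075,0.125,0,-0.6],
    [1,0.09,0.15,0,-0.72],
    [1,0.105,0.175,0,-0.84],
    [1,0.116,0.197,0,-0.96],
    [1,0.116,0.197,0,-1.08],
    [1,0.116,0.197,0,-1.2]
  ]
}}

```text
time: 8.5
eef_pos: [0.6348, 0.0166, 0.297]
ee_rot: [0.401, 3.096, 0.005]
wrist_force: [-0.5, 0.2, 1.5]
gripper_width: 0.0853
```

```bash
cat >> h.py <<'E'
def plang(g,z,yaw,L=.165):
    "aim so that the point L ahead of TCP sits over g (xy); TCP height z"
    st=telemetry.state();t=R.from_rotvec(st["ee_rot"]).as_matrix()[:,2]
    plan([g[0]-L*t[0],g[1]-L*t[1],z],yaw,st)
    print("grip pt now",(st["eef_pos"]+L*t),"w",st["gripper_width"],"F",st["wrist_force"])
E
python3 - <<'E'
from h import *
plang([.6355,.0155],.21,77.7)
E
```

```text
pos [0.6348 0.0166 0.297 ] yaw 75.23437120558673 j [0.0261 0.2653 0.1718 1.4577 0.0004 0.2839] tilt [ 0.0195  0.0009 -0.9998]
shift [ 0.0038 -0.0024  0.087 ] len 0.08707941179300568 rows 2.0882352947962994 turn -0.04303334059449006 rows 0.34436156346554153 alt 3.098559312995303
grip pt now [0.6381 0.0168 0.1321] w 0.08525525628947052 F [-0.5343  0.1901  1.5151]
```

>>> {"name": "jog_arm", "arguments": {
  "moves": [
    [1,0.002,-0.001,0.041,-0.043],
    [1,0.0038,-0.0024,0.08,-0.043]
  ]
}}

```text
time: 8.67
eef_pos: [0.6328, 0.0157, 0.2167]
ee_rot: [0.328, 3.102, 0.005]
wrist_force: [-0.3, -0.5, -0.7]
gripper_width: 0.0857
```

>>> {"name": "jog_arm", "arguments": {
  "moves": [
    [1,0,0,0,0],
    [1,0,0,0,0],
    [1,0,0,0,0]
  ]
}}

```text
time: 8.92
eef_pos: [0.6331, 0.0157, 0.2181]
ee_rot: [0.328, 3.101, 0.005]
wrist_force: [0.8, 0.4, 0.9]
gripper_width: 0.0858
```

Run:
```python
from h import *
plang([.6355,.0155],.18,77.7)
import pickle
p=imaging.camera_params("wrist"); im=imaging.read_camera("wrist").copy(); pickle.dump(p,open("w7.pkl","wb"))
c,s=np.cos(np.radians(-12.3)),np.sin(np.radians(-12.3))
for x in (-.06,.06):
  for y in (-.025,.025):
    q=proj(p,[.6355+(c*x-s*y),.0155+(s*x+c*y),.022],True);cv2.circle(im,(int(q[0]),int(q[1])),2,(255,0,0),-1)
cv2.imwrite("pics/w7.png",im[:,:,::-1])
```

```text
pos [0.6331 0.0157 0.2181] yaw 77.91404489287616 j [0.0248 0.2777 0.0342 1.304  0.0005 0.2358] tilt [ 0.0233  0.0011 -0.9997]
shift [ 0.0022 -0.0009  0.0381] len 0.03816791342842586 rows 0.9152976841349127 turn 0.0037357881277675477 rows 0.029894538111195534 alt -3.1378568654620254
grip pt now [0.637  0.0159 0.0532] w 0.08580573936268272 F [0.7949 0.4279 0.9441]
```

View pics/w7.png

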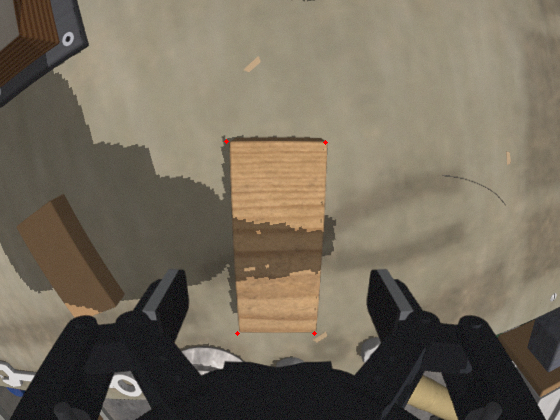

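>>> {"name": "jog_arm", "arguments": {
  "moves": [
    [0.45,0.002,-0.0009,0,0],
    [0.45,0.0022,-0.0009,0.01,0],
    [0.45,0.0022,-0.0009,0.02,0],
    [0.45,0.0022,-0.0009,0.03,0],
    [0.45,0.0022,-0.0009,0.03,0],
    [0.45,0.0022,-0.0009,0.03,0]
  ]
}}

```text
time: 9.47
eef_pos: [0.6315, 0.0153, 0.1879]
ee_rot: [0.328, 3.101, 0.005]
wrist_force: [-0.7, 0.3, 0.3]
gripper_width: 0.0625
```

>>> {"name": "jog_arm", "arguments": {
  "moves": [
    [0.45,0,0,0.003,0],
    [0.45,0,0,0.003,0],
    [0.45,0,0,0.003,0]
  ]
}}

```text
time: 9.72
eef_pos: [0.6316, 0.0153, 0.1848]
ee_rot: [0.328, 3.101, 0.005]
wrist_force: [0.0, 0.3, -0.4]
gripper_width: 0.0619
```

>>> {"name": "jog_arm", "arguments": {
  "moves": [
    [0.45,0,0,0.003,0],
    [0.45,0,0,0.003,0],
    [0.45,0,0,0.003,0]
  ]
}}

```text
time: 9.97
eef_pos: [0.6316, 0.0153, 0.1818]
ee_rot: [0.329, 3.101, 0.005]
wrist_force: [-0.1, -0.2, 0.2]
gripper_width: 0.0619
```

>>> {"name": "jog_arm", "arguments": {
  "moves": [
    [0.45,0,0,0.002,0],
    [0.45,0,0,0.002,0],
    [0,0,0,0.002,0],
    [-1,0,0,0.002,0],
    [-1,0,0,0.002,0],
    [-1,0,0,0.002,0],
    [-1,0,0,0.002,0]
  ],
  "grip_force": 40
}}

```text
time: 10.55
eef_pos: [0.6318, 0.0153, 0.1799]
ee_rot: [0.328, 3.101, 0.005]
wrist_force: [-0.6, 0.5, 1.1]
gripper_width: 0.0492
```

>>> {"name": "jog_arm", "arguments": {
  "moves": [
    [-1,0,0,-0.02,0],
    [-1,0,0,-0.05,0],
    [-1,0,0,-0.07,0],
    [-1,0,0,-0.07,0],
    [-1,0,0,-0.07,0]
  ]
}}

```text
time: 10.97
eef_pos: [0.6304, 0.0153, 0.2511]
ee_rot: [0.328, 3.099, 0.006]
wrist_force: [0.3, -0.0, -0.9]
gripper_width: 0.0483
```

Run:
```python
from h import *
plang([.4515,.071],.25,90)
```

```text
pos [0.6304 0.0153 0.2511] yaw 77.91313981238272 j [0.0242 0.2585 0.0749 1.3616 0.0005 0.2352] tilt [ 0.0257  0.0011 -0.9997]
shift [ 0.1907  0.0159 -0.0035] len 0.1914104955139003 rows 4.590179748534779 turn -0.210955506502141 rows 1.6881089647510161 alt 2.930637147087652
grip pt now [0.6347 0.0155 0.0862] w 0.048304577297890804 F [ 0.2608 -0.0019 -0.8781]
```

>>> {"name": "jog_arm", "arguments": {
  "moves": [
    [-1,0.035,0.003,0,-0.07],
    [-1,0.07,0.006,0,-0.14],
    [-1,0.105,0.009,0,-0.21],
    [-1,0.14,0.012,0,-0.21],
    [-1,0.175,0.015,0,-0.21],
    [-1,0.191,0.016,0,-0.21],
    [-1,0.191,0.016,0,-0.21],
    [-1,0.191,0.016,0,-0.21],
    [-1,0.191,0.016,0,-0.21]
  ]
}}

```text
time: 11.72
eef_pos: [0.4474, 0.0709, 0.2459]
ee_rot: [0.002, 3.116, 0.001]
wrist_force: [-0.1, -0.0, -0.7]
gripper_width: 0.049
```

Run:
```python
from h import *
plang([.4515,.071],.20,90)
im=imaging.read_camera("wrist").copy()
cv2.imwrite("pics/w8.png",im[:,:,::-1])
```

```text
pos [0.4474 0.0709 0.2459] yaw 89.94550789414903 j [ 0.1578 -0.1635 -0.3734  1.3358 -0.0031  0.1588] tilt [ 0.0253  0.0009 -0.9997]
shift [ 0.0012 -0.0001  0.0459] len 0.04588770823807423 rows 1.1004246579873918 turn -0.0009510666634446693 rows 0.007610629308794504 alt 3.1406415869263484
grip pt now [0.4516 0.071  0.0809] w 0.04895007643961418 F [-0.1427 -0.0383 -0.7286]
```

View pics/w8.png

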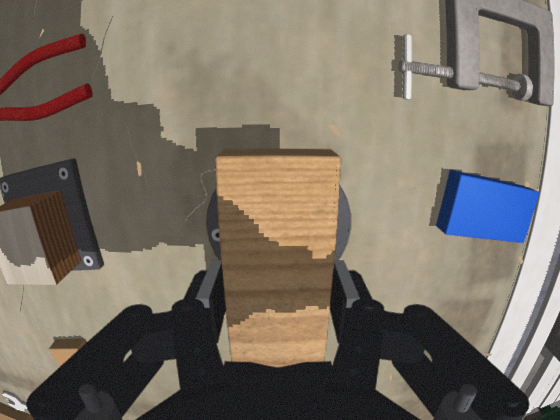

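>>> {"name": "jog_arm", "arguments": {
  "moves": [
    [-1,0,0,0.02,0],
    [-1,0.001,0,0.04,0],
    [-1,0.001,0,0.052,0],
    [-1,0.001,0,0.052,0],
    [-1,0.001,0,0.052,0],
    [-1,0.001,0,0.052,0]
  ]
}}

```text
time: 12.27
eef_pos: [0.4484, 0.0708, 0.1946]
ee_rot: [0.002, 3.116, 0.002]
wrist_force: [-1.2, -1.2, 0.4]
gripper_width: 0.0491
```

>>> {"name": "jog_arm", "arguments": {
  "moves": [
    [-1,0,0,0.0025,0],
    [-1,0,0,0.0025,0],
    [-1,0,0,0.0025,0]
  ]
}}

```text
time: 12.52
eef_pos: [0.4486, 0.0708, 0.1926]
ee_rot: [0.002, 3.115, 0.002]
wrist_force: [-0.2, 0.4, -0.3]
gripper_width: 0.0494
```

>>> {"name": "jog_arm", "arguments": {
  "moves": [
    [-1,0,0,0.0025,0],
    [-1,0,0,0.0025,0],
    [-1,0,0,0.0025,0]
  ]
}}

```text
time: 12.77
eef_pos: [0.4487, 0.0708, 0.1901]
ee_rot: [0.002, 3.115, 0.002]
wrist_force: [0.4, -0.4, -0.2]
gripper_width: 0.0492
```

>>> {"name": "jog_arm", "arguments": {
  "moves": [
    [-1,0,0,0.0015,0],
    [-1,0,0,0.0015,0],
    [-1,0,0,0.0015,0]
  ]
}}

```text
time: 13.02
eef_pos: [0.4487, 0.0708, 0.1899]
ee_rot: [0.002, 3.115, 0.002]
wrist_force: [-4.8, -2.5, 12.1]
gripper_width: 0.0489
```

Contact at 0.190 as expected; release and rise.

>>> {"name": "jog_arm", "arguments": {
  "moves": [
    [0,0,0,0,0],
    [0.5,0,0,0,0],
    [0.6,0,0,0,0],
    [0.6,0,0,0,0],
    [0.8,0,0,-0.02,0],
    [1,0,0,-0.05,0],
    [1,0,0,-0.08,0],
    [1,0,0,-0.1,0],
    [1,0,0,-0.1,0],
    [1,0,0,-0.1,0]
  ]
}}

```text
time: 13.85
eef_pos: [0.4463, 0.0707, 0.2907]
ee_rot: [0.002, 3.113, 0.002]
wrist_force: [0.6, 0.4, -1.5]
gripper_width: 0.085
```

Run:
```python
from h import *
plang([.6215,-.133],.23,102.5)
import pickle
p=imaging.camera_params("wrist"); im=imaging.read_camera("wrist"); pickle.dump(p,open("w9.pkl","wb")); cv2.imwrite("pics/w9.png",im[:,:,::-1])
```

```text
pos [0.4463 0.0707 0.2907] yaw 89.91827929189755 j [ 0.1579 -0.1791 -0.3003  1.4206 -0.003   0.1593] tilt [ 0.0291  0.0016 -0.9996]
shift [-0.1688 -0.2038  0.0653] len 0.2726098435954072 rows 6.537406321232786 turn -0.21959245192274018 rows 1.7572235625841413 alt 2.922000201667053
grip pt now [0.4511 0.071  0.1258] w 0.08500596682838717 F [ 0.642   0.3666 -1.5475]
```

View pics/w9.png

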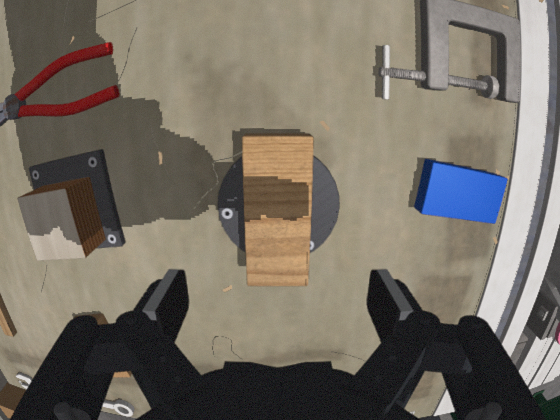

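Run:
```python
from h import *
import pickle
p=pickle.load(open("w9.pkl","rb"))
P=np.array([onz(p,u,.032,True)[:2] for u in [(243,137),(312,137),(308.5,286),(247,286)]]);print(P,P.mean(0),np.linalg.norm(P-np.roll(P,-1,0),axis=1))
Q=np.array([onz(p,u,.01,True)[:2] for u in [(218.5,203),(340,203),(232,160),(222,228),(328,169),(333,232)]])
from scipy.optimize import least_squares
print(least_squares(lambda c:np.linalg.norm(Q-c[:2],axis=1)-c[2],[.45,.07,.05]).x)
```

```text
[[0.3939 0.047 ]
 [0.394  0.0948]
 [0.5129 0.096 ]
 [0.5128 0.0458]] [0.4534 0.0709] [0.0478 0.1189 0.0501 0.1189]
[0.4514 0.0715 0.0501]
```

>>> {"name": "jog_arm", "arguments": {
  "moves": [
    [1,-0.024,-0.029,0,-0.06],
    [1,-0.048,-0.058,0,-0.12],
    [1,-0.072,-0.087,0,-0.18],
    [1,-0.096,-0.116,0,-0.22],
    [1,-0.12,-0.145,0,-0.22],
    [1,-0.144,-0.175,0.02,-0.22],
    [1,-0.168,-0.204,0.04,-0.22],
    [1,-0.169,-0.204,0.065,-0.22],
    [1,-0.169,-0.204,0.065,-0.22],
    [1,-0.169,-0.204,0.065,-0.22]
  ]
}}

```text
time: 14.73
eef_pos: [0.6155, -0.1335, 0.2258]
ee_rot: [-0.339, 3.102, 0.001]
wrist_force: [0.1, 0.7, 1.3]
gripper_width: 0.0852
```

Run:
```python
from h import *
plang([.6215,-.133],.19,102.5)
import pickle
p=imaging.camera_params("wrist"); im=imaging.read_camera("wrist").copy(); pickle.dump(p,open("w10.pkl","wb"))
cv2.imwrite("pics/w10.png",im[:,:,::-1])
```

```text
pos [ 0.6155 -0.1335  0.2258] yaw 102.48282598099307 j [-0.2148  0.2683  0.0376  1.3201  0.0072 -0.4326] tilt [ 0.0211  0.0027 -0.9998]
shift [-0.0017 -0.0005  0.0358] len 0.03585750406246874 rows 0.8598921837522479 turn -0.0002997431774710163 rows 0.0023986060065544768 alt 3.141292910412322
grip pt now [ 0.619  -0.133   0.0608] w 0.0852471161783814 F [0.1302 0.6707 1.2635]
```

View pics/w10.png

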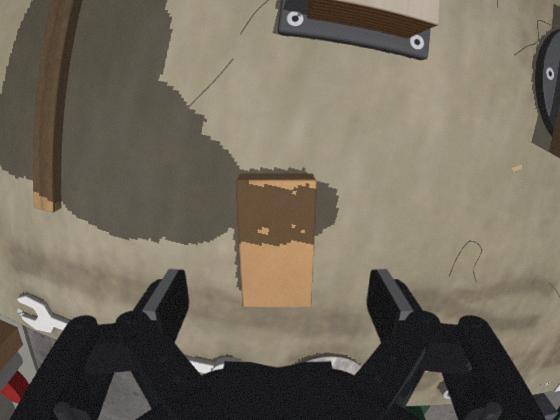

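Run:
```python
from h import *
import pickle
p=pickle.load(open("w10.pkl","rb"))
P=np.array([onz(p,u,.018,True)[:2] for u in [(238.5,180.5),(315.5,180.5),(311,306),(243,306)]]);print(P,P.mean(0),np.linalg.norm(P-np.roll(P,-1,0),axis=1),np.degrees(np.arctan2(*(P[1]-P[0])[::-1])))
```

```text
[[ 0.586  -0.1631]
 [ 0.5767 -0.1214]
 [ 0.6579 -0.1026]
 [ 0.6675 -0.146 ]] [ 0.622  -0.1332] [0.0427 0.0833 0.0444 0.0833] 102.48107290905158
```

>>> {"name": "jog_arm", "arguments": {
  "moves": [
    [0.6,-0.002,0,0.015,0],
    [0.4,-0.002,0,0.03,0],
    [0.4,-0.002,0,0.04,0],
    [0.4,-0.002,0,0.048,0],
    [0.4,-0.002,0,0.048,0],
    [0.4,-0.002,0,0.048,0],
    [0.4,-0.002,0,0.048,0]
  ]
}}

```text
time: 15.37
eef_pos: [0.6192, -0.1324, 0.1814]
ee_rot: [-0.34, 3.097, -0.002]
wrist_force: [-0.7, -0.1, 0.3]
gripper_width: 0.0599
```

>>> {"name": "jog_arm", "arguments": {
  "moves": [
    [0,0,0,0,0],
    [-1,0,0,0,0],
    [-1,0,0,0,0],
    [-1,0,0,0,0],
    [-1,0,0,0,0],
    [-1,0,0,0,0]
  ],
  "grip_force": 40
}}

```text
time: 15.87
eef_pos: [0.6196, -0.1325, 0.1829]
ee_rot: [-0.34, 3.095, -0.003]
wrist_force: [-2.3, 0.3, 6.3]
gripper_width: 0.0437
```

>>> {"name": "jog_arm", "arguments": {
  "moves": [
    [-1,0,0,-0.02,0],
    [-1,0,0,-0.05,0],
    [-1,0,0,-0.09,0],
    [-1,0,0,-0.09,0],
    [-1,0,0,-0.09,0],
    [-1,0,0,-0.09,0]
  ]
}}

```text
time: 16.37
eef_pos: [0.617, -0.1327, 0.2727]
ee_rot: [-0.34, 3.095, -0.003]
wrist_force: [0.9, 0.7, -1.8]
gripper_width: 0.0431
```

Run:
```python
from h import *
plang([.453,.071],.27,90)
import pickle
p=imaging.camera_params("wrist"); im=imaging.read_camera("wrist").copy(); cv2.imwrite("pics/w11.png",im[:,:,::-1])
```

```text
pos [ 0.617  -0.1327  0.2727] yaw 102.53405240956997 j [-0.2131  0.2537  0.1108  1.4006  0.0073 -0.4318] tilt [ 0.0283  0.0013 -0.9996]
shift [ 0.1205  0.2352 -0.0018] len 0.2642850405198809 rows 6.337770755872443 turn 0.21876048316452473 rows 1.7505659789902188 alt -2.922832170425268
grip pt now [ 0.6217 -0.1324  0.1078] w 0.04310310638440986 F [ 0.907   0.6891 -1.8248]
```

View pics/w11.png

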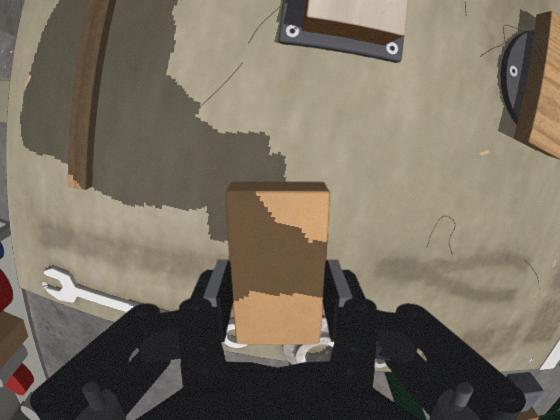

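>>> {"name": "jog_arm", "arguments": {
  "moves": [
    [-1,0.018,0.035,0,0.06],
    [-1,0.036,0.07,0,0.12],
    [-1,0.054,0.105,0,0.18],
    [-1,0.072,0.14,0,0.219],
    [-1,0.09,0.175,0,0.219],
    [-1,0.108,0.21,0,0.219],
    [-1,0.1205,0.2352,0,0.219],
    [-1,0.1205,0.2352,0,0.219],
    [-1,0.1205,0.2352,0,0.219],
    [-1,0.1205,0.2352,0,0.219]
  ]
}}

```text
time: 17.25
eef_pos: [0.4482, 0.0707, 0.2668]
ee_rot: [-0.001, 3.116, 0.002]
wrist_force: [-0.3, 0.1, -0.2]
gripper_width: 0.0434
```

Run:
```python
from h import *
plang([.453,.071],.225,90)
import pickle
p=imaging.camera_params("wrist"); im=imaging.read_camera("wrist").copy(); cv2.imwrite("pics/w12.png",im[:,:,::-1])
```

```text
pos [0.4482 0.0707 0.2668] yaw 90.02481655794799 j [ 0.1572 -0.1681 -0.3369  1.3764 -0.0027  0.1568] tilt [ 0.0257  0.0013 -0.9997]
shift [ 0.0005 -0.      0.0418] len 0.041785171606222214 rows 1.0020424845616838 turn 0.0004331306452043231 rows 0.003465999713405864 alt -3.141159522944589
grip pt now [0.4525 0.071  0.1018] w 0.0433746889879262 F [-0.3426  0.1437 -0.1906]
```

View pics/w12.png

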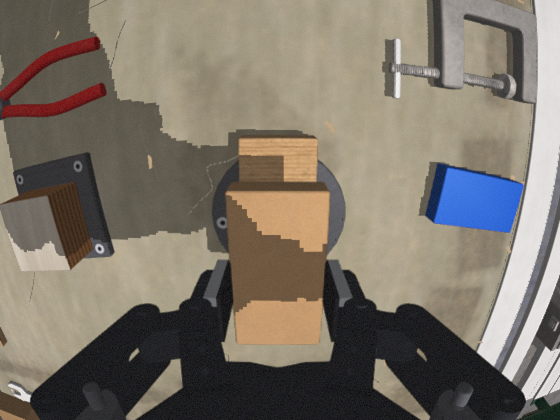

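>>> {"name": "jog_arm", "arguments": {
  "moves": [
    [-1,0,0,0.02,0],
    [-1,0,0,0.04,0],
    [-1,0,0,0.046,0],
    [-1,0,0,0.046,0],
    [-1,0,0,0.046,0],
    [-1,0,0,0.046,0]
  ]
}}

```text
time: 17.8
eef_pos: [0.4502, 0.0702, 0.2219]
ee_rot: [0.002, 3.115, 0.002]
wrist_force: [-0.6, -0.4, -0.4]
gripper_width: 0.0436
```

>>> {"name": "jog_arm", "arguments": {
  "moves": [
    [-1,0,0,0.003,0],
    [-1,0,0,0.003,0],
    [-1,0,0,0.003,0]
  ]
}}

```text
time: 18.05
eef_pos: [0.4504, 0.0702, 0.2193]
ee_rot: [0.002, 3.114, 0.002]
wrist_force: [-0.7, 0.3, -0.3]
gripper_width: 0.0437
```

>>> {"name": "jog_arm", "arguments": {
  "moves": [
    [-1,0,0,0.0025,0],
    [-1,0,0,0.0025,0],
    [-1,0,0,0.0025,0]
  ]
}}

```text
time: 18.3
eef_pos: [0.4504, 0.0702, 0.2168]
ee_rot: [0.002, 3.114, 0.002]
wrist_force: [0.3, 0.8, -0.3]
gripper_width: 0.0435
```

>>> {"name": "jog_arm", "arguments": {
  "moves": [
    [-1,0,0,0.0025,0],
    [-1,0,0,0.0025,0],
    [-1,0,0,0.0025,0]
  ]
}}

```text
time: 18.55
eef_pos: [0.4506, 0.0703, 0.2149]
ee_rot: [0.002, 3.113, 0.003]
wrist_force: [-1.3, 0.8, 5.6]
gripper_width: 0.0438
```

>>> {"name": "jog_arm", "arguments": {
  "moves": [
    [0,0,0,0,0],
    [0.4,0,0,0,0],
    [0.6,0,0,0,0],
    [0.6,0,0,0,0],
    [0.8,0,0,-0.02,0],
    [1,0,0,-0.05,0],
    [1,0,0,-0.08,0],
    [1,0,0,-0.1,0],
    [1,0,0,-0.1,0],
    [1,0,0,-0.1,0]
  ]
}}

```text
time: 19.38
eef_pos: [0.4481, 0.0702, 0.3158]
ee_rot: [0.001, 3.111, 0.003]
wrist_force: [-0.3, -0.3, -0.2]
gripper_width: 0.0854
```

Run:
```python
from h import *
plang([.486,-.302],.25,90)
import pickle
p=imaging.camera_params("wrist"); im=imaging.read_camera("wrist").copy(); pickle.dump(p,open("w13.pkl","wb"));cv2.imwrite("pics/w13.png",im[:,:,::-1])
```

```text
pos [0.4481 0.0702 0.3158] yaw 89.94718780330093 j [ 0.1561 -0.1777 -0.2509  1.4673 -0.0028  0.157 ] tilt [ 0.0304  0.002  -0.9995]
shift [-0.0313 -0.3726  0.066 ] len 0.37973160435404174 rows 9.106273485708435 turn -0.000921746717609571 rows 0.007376005125567784 alt 3.1406709068721836
grip pt now [0.4531 0.0705 0.1508] w 0.08541679983304569 F [-0.3186 -0.3066 -0.2208]
```

View pics/w13.png

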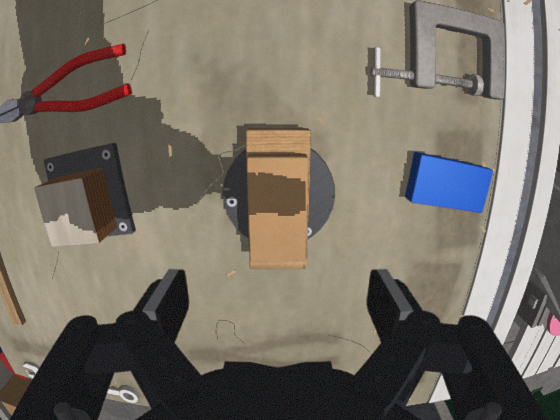

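Run:
```python
from h import *
import pickle
p=pickle.load(open("w13.pkl","rb"))
for q in ([(247,156),(309,156),(305.5,268.5),(250,268.5)],[(247,156),(309,156),(306,263),(250,263)]):
  P=np.array([onz(p,u,.05,True)[:2] for u in q]);print(P.mean(0),np.linalg.norm(P-np.roll(P,-1,0),axis=1),np.degrees(np.arctan2(*(P[1]-P[0])[::-1])))
im=cv2.imread("pics/w13.png");cv2.imwrite("pics/c13.png",cv2.resize(im[110:290,210:350],None,fx=4,fy=3.3,interpolation=2))
```

```text
[0.4565 0.0707] [0.0448 0.0918 0.0453 0.0917] 89.9126066689108
[0.454  0.0708] [0.0448 0.0867 0.0454 0.0866] 89.9126066689108
```

View pics/c13.png

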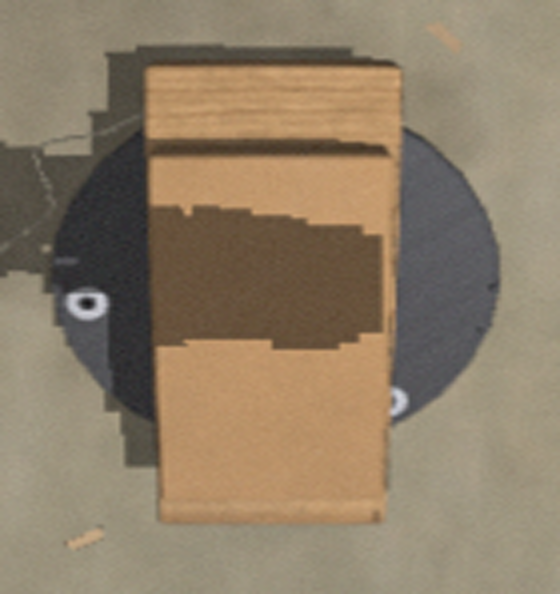

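>>> {"name": "jog_arm", "arguments": {
  "moves": [
    [1,-0.0035,-0.041,-0.01,0],
    [1,-0.007,-0.082,-0.02,0],
    [1,-0.01,-0.123,-0.04,0],
    [1,-0.014,-0.164,-0.06,0],
    [1,-0.017,-0.205,-0.08,0],
    [1,-0.021,-0.246,-0.08,0],
    [1,-0.024,-0.287,-0.08,0],
    [1,-0.028,-0.328,-0.08,0],
    [1,-0.031,-0.37,-0.08,0],
    [1,-0.031,-0.372,-0.08,0]
  ]
}}

```text
time: 20.27
eef_pos: [0.4759, -0.3065, 0.3921]
ee_rot: [0.006, 3.116, 0.003]
wrist_force: [0.8, -0.7, -0.7]
gripper_width: 0.0855
```

>>> {"name": "jog_arm", "arguments": {
  "moves": [
    [1,0,0,0,0],
    [1,0,0,0,0],
    [1,0,0,0,0]
  ]
}}

```text
time: 20.52
eef_pos: [0.4759, -0.3057, 0.391]
ee_rot: [0.006, 3.118, 0.006]
wrist_force: [0.2, 0.1, 0.4]
gripper_width: 0.0855
```

Run:
```python
from h import *
plang([.486,-.302],.25,90)
```

```text
pos [ 0.4759 -0.3057  0.391 ] yaw 89.77787527477219 j [-0.5742  0.1087  0.1727  1.6166  0.0161 -0.5701] tilt [ 0.0241  0.0035 -0.9997]
shift [-0.0027  0.0027  0.1411] len 0.1411815777594108 rows 3.38564934674846 turn -0.003876807805313078 rows 0.031023006316733895 alt 3.13771584578448
grip pt now [ 0.4799 -0.3052  0.2261] w 0.08549355188104595 F [0.2149 0.1331 0.371 ]
```

>>> {"name": "jog_arm", "arguments": {
  "moves": [
    [1,0,0,0.041,0]
  ]
}}

```text
time: 20.6
eef_pos: [0.4778, -0.3048, 0.3573]
ee_rot: [0.004, 3.108, -0.004]
wrist_force: [1.4, -1.1, 1.1]
gripper_width: 0.0851
```

>>> {"name": "jog_arm", "arguments": {
  "moves": [
    [1,0,0,0.041,0]
  ]
}}

```text
time: 20.68
eef_pos: [0.4796, -0.3033, 0.3165]
ee_rot: [0.001, 3.105, -0.006]
wrist_force: [0.2, -0.0, -0.7]
gripper_width: 0.0853
```

>>> {"name": "jog_arm", "arguments": {
  "moves": [
    [1,0,0,0.041,0]
  ]
}}

```text
time: 20.77
eef_pos: [0.4815, -0.3018, 0.2758]
ee_rot: [-0.002, 3.102, -0.008]
wrist_force: [1.0, -0.5, -0.4]
gripper_width: 0.0854
```

Run:
```python
from h import *
plang([.486,-.302],.25,90)
```

```text
pos [ 0.4815 -0.3018  0.2758] yaw 90.06399262958048 j [-0.5632  0.0975 -0.0616  1.3752  0.0167 -0.5641] tilt [ 0.0397 -0.0054 -0.9992]
shift [0.003  0.0008 0.0257] len 0.02591760938337063 rows 0.6215254048769936 turn 0.0011168820831885405 rows 0.008937518097832777 alt -3.1404757715066047
grip pt now [ 0.488  -0.3027  0.111 ] w 0.08543243774471133 F [ 0.9783 -0.5099 -0.4441]
```

>>> {"name": "jog_arm", "arguments": {
  "moves": [
    [1,0,0,-0.041,0]
  ]
}}

```text
time: 20.85
eef_pos: [0.4718, -0.2943, 0.2865]
ee_rot: [0.005, -3.141, -0.032]
wrist_force: [-3.1, 3.0, -11.9]
gripper_width: 0.0854
```

>>> {"name": "jog_arm", "arguments": {
  "moves": [
    [1,0,0,-0.041,0]
  ]
}}

```text
time: 20.93
eef_pos: [0.4695, -0.2915, 0.3217]
ee_rot: [0.009, -3.13, -0.043]
wrist_force: [1.3, -1.0, 3.8]
gripper_width: 0.0853
```

>>> {"name": "jog_arm", "arguments": {
  "moves": [
    [1,0,0,-0.041,0]
  ]
}}

```text
time: 21.02
eef_pos: [0.4684, -0.2896, 0.3581]
ee_rot: [0.012, -3.119, -0.053]
wrist_force: [0.9, -0.2, -0.2]
gripper_width: 0.0854
```

Run:
```python
from h import *
plang([.486,-.302],.25,90)
```

```text
pos [ 0.4684 -0.2896  0.3581] yaw 90.42857494557033 j [-0.5572  0.0985  0.0978  1.6068  0.0173 -0.5654] tilt [-0.0221  0.0341 -0.9992]
shift [-0.0234 -0.0219  0.1069] len 0.1115791559209486 rows 2.67575913479493 turn 0.007480043891757789 rows 0.059856835973510124 alt -3.134112609698035
grip pt now [ 0.4648 -0.284   0.1932] w 0.0853830208889658 F [ 0.8642 -0.1896 -0.246 ]
```

>>> {"name": "jog_arm", "arguments": {
  "moves": [
    [1,0,0,0.041,0]
  ]
}}

```text
time: 21.1
eef_pos: [0.4702, -0.2881, 0.338]
ee_rot: [0.016, -3.139, -0.035]
wrist_force: [4.1, -1.8, 3.1]
gripper_width: 0.0852
```

```bash
cat >> h.py <<'E'
def tilt():
    st=telemetry.state();t=R.from_rotvec(st["ee_rot"]).as_matrix()[:,2];j=st["joint_pos"][0]
    print("rad %.4f tan %.4f"%(t[0]*np.cos(j)+t[1]*np.sin(j),-t[0]*np.sin(j)+t[1]*np.cos(j)),t,st["eef_pos"],"t",st["time"])
E
python3 -c "
from h import *
tilt()"
```

```text
rad -0.0139 tan 0.0176 [-0.0025  0.0223 -0.9997] [ 0.4702 -0.2881  0.338 ] t 21.1
```

>>> {"name": "jog_arm", "arguments": {
  "moves": [
    [1,0,0,0.035,0]
  ]
}}

```text
time: 21.18
eef_pos: [0.4708, -0.2857, 0.3044]
ee_rot: [-0.02, 3.141, 0.032]
wrist_force: [-0.6, -0.1, -3.3]
gripper_width: 0.0856
```

```bash
python3 -c "
from h import *
tilt()"
```

```text
rad -0.0101 tan 0.0178 [ 0.0007  0.0204 -0.9998] [ 0.4708 -0.2857  0.3044] t 21.1833
```

>>> {"name": "jog_arm", "arguments": {
  "moves": [
    [1,0,0,0,0],
    [1,0,0,0,0],
    [1,0,0,0,0]
  ]
}}

```text
time: 21.43
eef_pos: [0.4709, -0.2847, 0.3058]
ee_rot: [-0.022, 3.14, 0.032]
wrist_force: [0.6, 0.3, -0.1]
gripper_width: 0.0853
```

```bash
python3 -c "
from h import *
tilt()
plang([.4865,-.302],.25,90)"
```

```text
rad -0.0094 tan 0.0179 [ 0.0013  0.0202 -0.9998] [ 0.4709 -0.2847  0.3058] t 21.4333
pos [ 0.4709 -0.2847  0.3058] yaw 90.81255899494822 j [-0.5474  0.0785 -0.024   1.4777  0.0179 -0.5616] tilt [ 0.0013  0.0202 -0.9998]
shift [-0.015  -0.0219  0.0554] len 0.061420535862571395 rows 1.4729145290784507 turn 0.014181829828542393 rows 0.11348589314919261 alt -3.1274108237612506
grip pt now [ 0.4712 -0.2814  0.1408] w 0.0853041524333698 F [ 0.615   0.2808 -0.0767]
```

>>> {"name": "jog_arm", "arguments": {
  "moves": [
    [1,-0.01,-0.015,0.037,0.014]
  ]
}}

```text
time: 21.52
eef_pos: [0.4821, -0.2982, 0.2768]
ee_rot: [-0.003, 3.131, 0.023]
wrist_force: [1.7, -1.1, 0.9]
gripper_width: 0.0855
```

>>> {"name": "jog_arm", "arguments": {
  "moves": [
    [1,-0.005,-0.007,0.012,0],
    [1,-0.005,-0.007,0.012,0],
    [1,-0.005,-0.007,0.012,0],
    [1,-0.005,-0.007,0.012,0]
  ]
}}

```text
time: 21.85
eef_pos: [0.4873, -0.3049, 0.2665]
ee_rot: [-0.003, 3.13, 0.022]
wrist_force: [0.6, 0.3, 0.6]
gripper_width: 0.0856
```

Run:
```python
from h import *
tilt()
plang([.4865,-.302],.21,90)
import pickle
p=imaging.camera_params("wrist"); im=imaging.read_camera("wrist").copy(); pickle.dump(p,open("w14.pkl","wb"));cv2.imwrite("pics/w14.png",im[:,:,::-1])
```

```text
rad 0.0026 tan 0.0181 [ 0.0119  0.0139 -0.9998] [ 0.4873 -0.3049  0.2665] t 21.85
pos [ 0.4873 -0.3049  0.2665] yaw 90.12408339118548 j [-0.5626  0.1359 -0.0374  1.3949  0.0181 -0.5647] tilt [ 0.0119  0.0139 -0.9998]
shift [ 0.0034 -0.0002  0.0565] len 0.05655902120102772 rows 1.3563314436697296 turn 0.0021656637232267233 rows 0.01733008256780437 alt -3.1394269898665663
grip pt now [ 0.4893 -0.3026  0.1015] w 0.0855918758747728 F [0.5532 0.2968 0.6373]
```

View pics/w14.png

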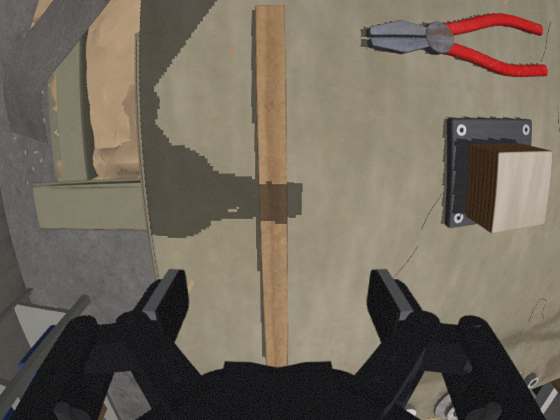

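Run:
```python
from h import *
import pickle
p=pickle.load(open("w14.pkl","rb"))
im=cv2.imread("pics/w14.png")
cv2.imwrite("pics/c14.png",cv2.resize(im[0:370,230:310],None,fx=6,fy=1.6,interpolation=2))
for u in [(257,6),(285,6),(258.5,100),(286,100),(262,300),(287.5,300)]: print(onz(p,u,.012,True))
# projected model
for x in (.336,.436,.536,.636):
  print(x,[proj(p,[x,-.302+dy,.012],True) for dy in (-.01,.01)])
```

```text
[ 0.3381 -0.3157  0.012 ]
[ 0.3382 -0.2969  0.012 ]
[ 0.4049 -0.3146  0.012 ]
[ 0.405  -0.2961  0.012 ]
[ 0.5594 -0.3142  0.012 ]
[ 0.5595 -0.2934  0.012 ]
0.336 [array([262.5617,   3.1171]), array([292.2503,   3.2792])]
0.436 [array([262.559 , 145.2139]), array([291.789 , 145.2133])]
0.536 [array([264.1856, 275.2316]), array([289.8078, 275.1021])]
0.636 [array([266.2301, 365.9698]), array([287.5532, 365.8049])]
```

View pics/c14.png

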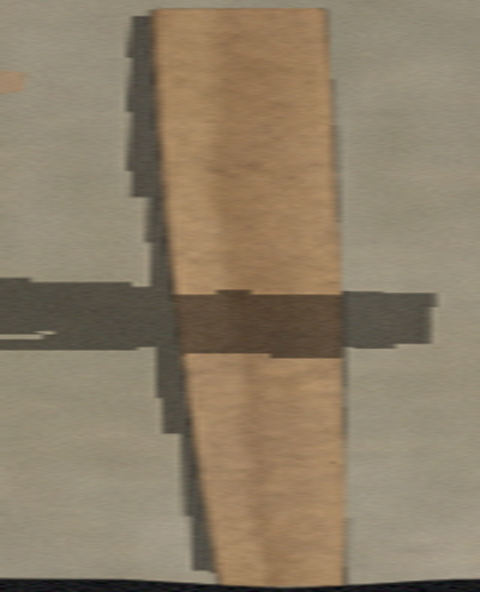

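Run:
```python
from h import *
import pickle
p=pickle.load(open("w14.pkl","rb"))
for a,b in [((255.5,5),(284.5,5)),((258.8,181),(287,181)),((266.3,365),(287.7,365))]:
  A,B=onz(p,a,.012,True),onz(p,b,.012,True);print((A+B)/2,B-A)
tilt();plang([.4875,-.3045],.21,91)
```

```text
[ 0.3374 -0.307   0.012 ] [0.0001 0.0195 0.    ]
[ 0.4612 -0.305   0.012 ] [0.     0.0198 0.    ]
[ 0.6348 -0.3019  0.012 ] [0.0002 0.02   0.    ]
rad 0.0030 tan 0.0181 [ 0.0122  0.0137 -0.9998] [ 0.4873 -0.3049  0.2665] t 21.9
pos [ 0.4873 -0.3049  0.2665] yaw 90.11942918632008 j [-0.5626  0.1356 -0.0376  1.3946  0.0181 -0.5646] tilt [ 0.0122  0.0137 -0.9998]
shift [ 0.0025 -0.0026  0.0565] len 0.056568519222997035 rows 1.3565592139807443 turn -0.015368859995680198 rows 0.12298475051395587 alt 3.126223793594113
grip pt now [ 0.4893 -0.3026  0.1015] w 0.0854629375715562 F [0.2251 0.6358 0.2064]
```

>>> {"name": "jog_arm", "arguments": {
  "moves": [
    [0.5,0.001,-0.0015,0.02,-0.015],
    [0,0.002,-0.0026,0.04,-0.015],
    [-0.1,0.0025,-0.0026,0.055,-0.015],
    [-0.1,0.0025,-0.0026,0.065,-0.015],
    [-0.1,0.0025,-0.0026,0.07,-0.015],
    [-0.1,0.0025,-0.0026,0.07,-0.015],
    [-0.1,0.0025,-0.0026,0.07,-0.015],
    [-0.1,0.0025,-0.0026,0.07,-0.015]
  ]
}}

```text
time: 22.57
eef_pos: [0.486, -0.3067, 0.1977]
ee_rot: [-0.027, 3.128, 0.02]
wrist_force: [-0.7, 0.0, 0.4]
gripper_width: 0.0386
```

Run:
```python
from h import *
tilt();plang([.4875,-.3045],.183,91)
im=imaging.read_camera("wrist").copy();cv2.imwrite("pics/w15.png",im[:,:,::-1])
```

```text
rad 0.0046 tan 0.0181 [ 0.0136  0.0128 -0.9998] [ 0.486  -0.3067  0.1977] t 22.5667
pos [ 0.486  -0.3067  0.1977] yaw 90.9850248790001 j [-0.5665  0.1619 -0.1424  1.2619  0.0181 -0.5835] tilt [ 0.0136  0.0128 -0.9998]
shift [ 0.0009 -0.0001  0.0147] len 0.014748808705697256 rows 0.353688458170198 turn -0.00026136516733291776 rows 0.0020914973463556875 alt 3.1413312884224602
grip pt now [ 0.4882 -0.3046  0.0328] w 0.038578524303171546 F [-0.7086  0.0472  0.3672]
```

View pics/w15.png

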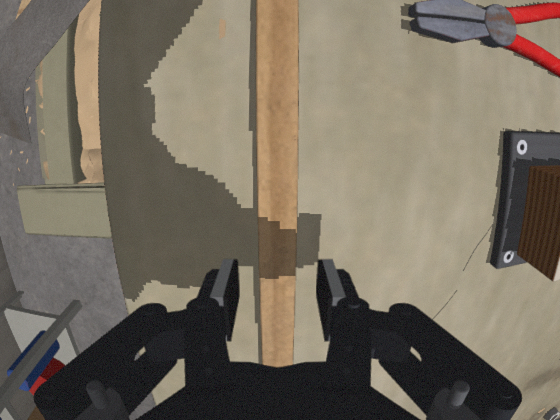

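>>> {"name": "jog_arm", "arguments": {
  "moves": [
    [-0.2,0.001,0,0.006,0],
    [-0.2,0.001,0,0.012,0],
    [-0.2,0.001,0,0.013,0],
    [-0.2,0.001,0,0.013,0],
    [-0.2,0.001,0,0.013,0]
  ]
}}

```text
time: 23.03
eef_pos: [0.4851, -0.3065, 0.1844]
ee_rot: [-0.027, 3.128, 0.02]
wrist_force: [-0.4, 0.1, 0.2]
gripper_width: 0.0345
```

>>> {"name": "jog_arm", "arguments": {
  "moves": [
    [-0.2,0,0,0.0035,0],
    [-0.2,0,0,0.0035,0],
    [-0.2,0,0,0.0035,0]
  ]
}}

```text
time: 23.28
eef_pos: [0.4851, -0.3064, 0.1807]
ee_rot: [-0.027, 3.128, 0.021]
wrist_force: [0.4, 0.6, 0.9]
gripper_width: 0.0342
```

>>> {"name": "jog_arm", "arguments": {
  "moves": [
    [-0.2,0,0,0.003,0],
    [-0.2,0,0,0.003,0],
    [-0.2,0,0,0.003,0]
  ]
}}

```text
time: 23.53
eef_pos: [0.485, -0.3063, 0.1775]
ee_rot: [-0.027, 3.129, 0.021]
wrist_force: [0.3, 0.6, 0.2]
gripper_width: 0.0342
```

>>> {"name": "jog_arm", "arguments": {
  "moves": [
    [-0.5,0,0,0,0],
    [-1,0,0,0,0],
    [-1,0,0,0,0],
    [-1,0,0,0,0],
    [-1,0,0,0,0]
  ],
  "grip_force": 50
}}

```text
time: 23.95
eef_pos: [0.4851, -0.3064, 0.1777]
ee_rot: [-0.027, 3.128, 0.021]
wrist_force: [-0.1, -0.0, 2.1]
gripper_width: 0.0184
```

Run:
```python
from h import *
tilt();plang([.4875,-.3045],.183,91)
```

```text
rad 0.0037 tan 0.0181 [ 0.0129  0.0133 -0.9998] [ 0.4851 -0.3064  0.1777] t 23.95
pos [ 0.4851 -0.3064  0.1777] yaw 90.9836801491984 j [-0.5669  0.1723 -0.1703  1.2244  0.0181 -0.5839] tilt [ 0.0129  0.0133 -0.9998]
shift [-0.0003 -0.0002 -0.0053] len 0.005324317411510691 rows 0.1276814726980981 turn -0.00028483512992204794 rows 0.0022793087711723207 alt 3.1413078184598713
grip pt now [ 0.4872 -0.3042  0.0127] w 0.018425803905124986 F [-0.1057 -0.0338  2.0831]
```

>>> {"name": "jog_arm", "arguments": {
  "moves": [
    [-1,0,0,-0.01,0],
    [-1,0,0,-0.03,0],
    [-1,0,0,-0.06,0],
    [-1,0,0,-0.09,0],
    [-1,0,0,-0.11,0],
    [-1,0,0,-0.11,0],
    [-1,0,0,-0.11,0],
    [-1,0,0,-0.11,0]
  ]
}}

```text
time: 24.62
eef_pos: [0.4835, -0.3078, 0.2871]
ee_rot: [-0.027, 3.129, 0.021]
wrist_force: [0.2, 0.6, 0.0]
gripper_width: 0.0183
```

Run:
```python
from h import *
tilt();plang([.455,-.0245],.285,90)
im=imaging.read_camera("scene").copy();cv2.imwrite("pics/s16.png",im[:,:,::-1])
```

```text
rad 0.0028 tan 0.0181 [ 0.0121  0.0137 -0.9998] [ 0.4835 -0.3078  0.2871] t 24.6167
pos [ 0.4835 -0.3078  0.2871] yaw 90.98121715197345 j [-0.5703  0.1277 -0.0067  1.4336  0.0181 -0.5874] tilt [ 0.0121  0.0137 -0.9998]
shift [0.0258 0.2814 0.0056] len 0.28265785613119515 rows 6.778365854465111 turn 0.017125469978978337 rows 0.13704150167227003 alt -3.1244671836108147
grip pt now [ 0.4855 -0.3055  0.1221] w 0.01832263908810744 F [0.1705 0.6224 0.0091]
```

View pics/s16.png

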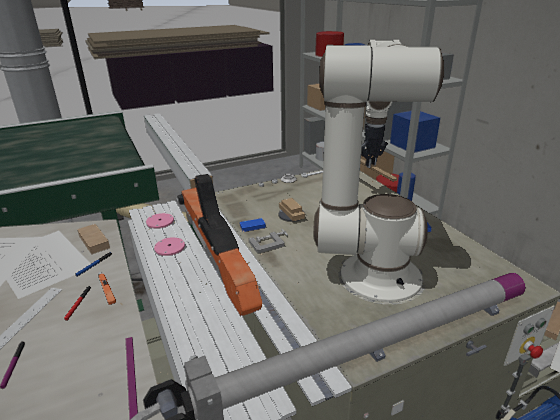

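>>> {"name": "jog_arm", "arguments": {
  "moves": [
    [-1,0.003,0.03,0,-0.12],
    [-1,0.006,0.06,0,-0.24],
    [-1,0.009,0.09,0,-0.36],
    [-1,0.012,0.12,0,-0.48],
    [-1,0.015,0.15,0,-0.6],
    [-1,0.018,0.18,0,-0.72],
    [-1,0.02,0.21,0,-0.84],
    [-1,0.022,0.24,0,-0.96],
    [-1,0.024,0.265,0,-1.08],
    [-1,0.0258,0.281,0,-1.2]
  ]
}}

```text
time: 25.5
eef_pos: [0.4521, -0.0252, 0.289]
ee_rot: [-1.796, 2.558, 0.011]
wrist_force: [1.0, -0.2, -0.8]
gripper_width: 0.0181
```

Run:
```python
from h import *
tilt();plang([.455,-.0245],.285,180)
```

```text
rad 0.0083 tan 0.0153 [ 0.0092  0.0148 -0.9998] [ 0.4521 -0.0252  0.289 ] t 25.5
pos [ 0.4521 -0.0252  0.289 ] yaw 160.1456081814896 j [-0.0594 -0.1639 -0.2904  1.436   0.0153 -1.2836] tilt [ 0.0092  0.0148 -0.9998]
shift [ 0.0013 -0.0019  0.0039] len 0.004551097380697217 rows 0.10913902591600042 turn -0.3465245082140311 rows 2.772959751188605 alt 2.795068145375762
grip pt now [ 0.4536 -0.0227  0.124 ] w 0.018127276184514544 F [ 1.0355 -0.2052 -0.7675]
```

>>> {"name": "jog_arm", "arguments": {
  "moves": [
    [-1,0.001,-0.002,0,-0.12],
    [-1,0.001,-0.002,0,-0.23],
    [-1,0.001,-0.002,0,-0.347],
    [-1,0.001,-0.002,0,-0.347],
    [-1,0.001,-0.002,0,-0.347],
    [-1,0.001,-0.002,0,-0.347]
  ]
}}

```text
time: 26.0
eef_pos: [0.4535, -0.0269, 0.2883]
ee_rot: [-2.206, 2.214, 0.008]
wrist_force: [-0.3, -0.0, -1.2]
gripper_width: 0.018
```

Run:
```python
from h import *
tilt();plang([.455,-.0245],.24,180)
im=imaging.read_camera("scene").copy();cv2.imwrite("pics/s17.png",im[:,:,::-1])
im=imaging.read_camera("top").copy();cv2.imwrite("pics/t17.png",cv2.resize(im[115:265,205:425,::-1],None,fx=3.6,fy=3.6))
im=imaging.read_camera("wrist").copy();cv2.imwrite("pics/w17.png",im[:,:,::-1])
```

```text
rad 0.0071 tan 0.0154 [ 0.008   0.0149 -0.9999] [ 0.4535 -0.0269  0.2883] t 26.0
pos [ 0.4535 -0.0269  0.2883] yaw 179.7946969402758 j [-0.0629 -0.1595 -0.2878  1.4354  0.0154 -1.6302] tilt [ 0.008   0.0149 -0.9999]
shift [0.0008 0.0002 0.0483] len 0.048315611800649354 rows 1.1586477650035816 turn -0.0035832143566058754 rows 0.028673611693324216 alt 3.1380094392331874
grip pt now [ 0.4548 -0.0244  0.1233] w 0.018029718157531845 F [-0.2511 -0.0004 -1.173 ]
```

View pics/w17.png

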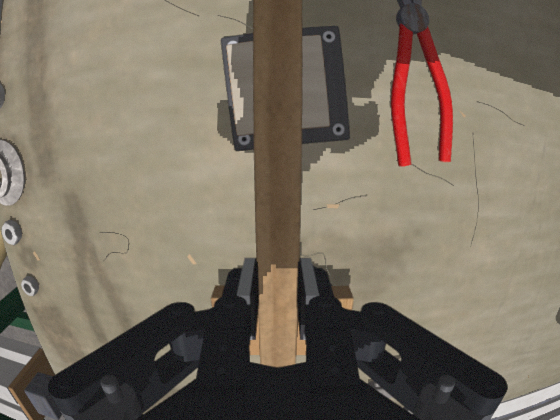

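View pics/t17.png

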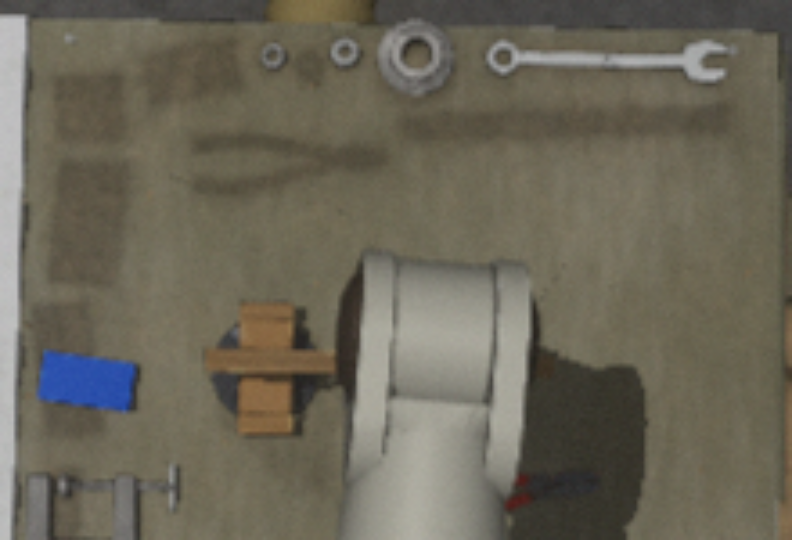

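>>> {"name": "jog_arm", "arguments": {
  "moves": [
    [-1,0,0,0.02,0],
    [-1,0.0005,0,0.04,0],
    [-1,0.0005,0,0.052,0],
    [-1,0.0005,0,0.054,0],
    [-1,0.0005,0,0.054,0],
    [-1,0.0005,0,0.054,0]
  ]
}}

```text
time: 26.65
eef_pos: [0.4543, -0.0266, 0.2355]
ee_rot: [-2.207, 2.211, 0.006]
wrist_force: [1.1, -0.7, -0.4]
gripper_width: 0.0183
```

>>> {"name": "jog_arm", "arguments": {
  "moves": [
    [-1,0,0,0.0035,0],
    [-1,0,0,0.0035,0],
    [-1,0,0,0.0035,0]
  ]
}}

```text
time: 26.9
eef_pos: [0.4544, -0.0266, 0.2325]
ee_rot: [-2.207, 2.211, 0.005]
wrist_force: [0.8, 0.0, -0.6]
gripper_width: 0.0182
```

Run:
```python
from h import *
tilt();plang([.455,-.0245],.2275,180)
```

```text
rad 0.0093 tan 0.0153 [ 0.0102  0.0147 -0.9998] [ 0.4544 -0.0266  0.2325] t 26.9
pos [ 0.4544 -0.0266  0.2325] yaw 179.87626932872917 j [-0.0622 -0.1429 -0.3813  1.3231  0.0153 -1.6308] tilt [ 0.0102  0.0147 -0.9998]
shift [0.0004 0.0012 0.005 ] len 0.005137923513294684 rows 0.12321159504303797 turn -0.00215950759937882 rows 0.0172808200098931 alt 3.1394331459904143
grip pt now [ 0.4561 -0.0242  0.0675] w 0.018190676425093567 F [ 0.8293  0.0025 -0.6057]
```

>>> {"name": "jog_arm", "arguments": {
  "moves": [
    [-1,0,0,0.003,0],
    [-1,0,0,0.003,0],
    [-1,0,0,0.003,0]
  ]
}}

```text
time: 27.15
eef_pos: [0.4544, -0.0265, 0.2294]
ee_rot: [-2.207, 2.211, 0.005]
wrist_force: [-0.8, -0.2, 0.1]
gripper_width: 0.0182
```

>>> {"name": "jog_arm", "arguments": {
  "moves": [
    [-1,0,0,0.002,0],
    [-1,0,0,0.002,0],
    [-1,0,0,0.002,0]
  ]
}}

```text
time: 27.4
eef_pos: [0.4546, -0.0265, 0.2278]
ee_rot: [-2.206, 2.211, 0.004]
wrist_force: [-0.5, -0.4, 4.2]
gripper_width: 0.0181
```

>>> {"name": "jog_arm", "arguments": {
  "moves": [
    [-0.5,0,0,0,0],
    [-0.2,0,0,0,0],
    [0,0,0,0,0],
    [0.3,0,0,0,0],
    [0.5,0,0,-0.002,0],
    [0.5,0,0,-0.02,0],
    [0.5,0,0,-0.05,0],
    [0.5,0,0,-0.09,0],
    [0.5,0,0,-0.12,0],
    [0.5,0,0,-0.12,0]
  ]
}}

```text
time: 28.23
eef_pos: [0.4538, -0.0284, 0.3542]
ee_rot: [-2.203, 2.207, -0.005]
wrist_force: [1.6, 0.1, -0.2]
gripper_width: 0.0641
```

Run:
```python
from h import *
tilt();plang([.455,-.0245],.2275,180)
im=imaging.read_camera("wrist").copy();cv2.imwrite("pics/w18.png",im[:,:,::-1])
```

```text
rad 0.0182 tan 0.0154 [ 0.0192  0.0141 -0.9997] [ 0.4538 -0.0284  0.3542] t 28.2333
pos [ 0.4538 -0.0284  0.3542] yaw 179.8739736364973 j [-0.0662 -0.1644 -0.1654  1.5517  0.0154 -1.6348] tilt [ 0.0192  0.0141 -0.9997]
shift [0.0003 0.0044 0.1267] len 0.12674209260019434 rows 3.039378719429121 turn -0.0021995749874371335 rows 0.01760144741657665 alt 3.139393078602356
grip pt now [ 0.457  -0.026   0.1893] w 0.06409225019502607 F [ 1.6407  0.0507 -0.1977]
```

View pics/w18.png

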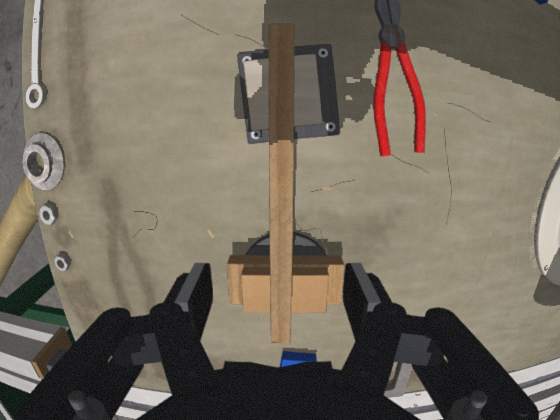

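Run:
```python
from h import *
import pickle
pickle.dump(imaging.camera_params("wrist"),open("w18.pkl","wb"));print(telemetry.state()["eef_pos"])
```

```text
[ 0.4538 -0.0283  0.3513]
```

>>> {"name": "jog_arm", "arguments": {
  "moves": [
    [1,-0.025,0,-0.01,0],
    [1,-0.06,0,-0.02,0],
    [1,-0.09,0,-0.03,0],
    [1,-0.12,0,-0.04,0],
    [1,-0.12,0,-0.04,0],
    [1,-0.12,0,-0.04,0],
    [1,-0.12,0,-0.04,0]
  ]
}}

```text
time: 28.87
eef_pos: [0.4533, 0.091, 0.3921]
ee_rot: [-2.205, 2.209, -0.001]
wrist_force: [0.7, -0.1, -0.3]
gripper_width: 0.0853
```

Run:
```python
from h import *
import pickle
tilt()
p=imaging.camera_params("wrist");im=imaging.read_camera("wrist").copy();pickle.dump(p,open("w19.pkl","wb"));cv2.imwrite("pics/w19.png",im[:,:,::-1])
im=imaging.read_camera("top").copy();cv2.imwrite("pics/t19.png",cv2.resize(im[115:265,205:425,::-1],None,fx=3.6,fy=3.6))
```

```text
rad 0.0174 tan 0.0106 [ 0.0151  0.0138 -0.9998] [0.4533 0.091  0.3921] t 28.8667
```

View pics/w19.png

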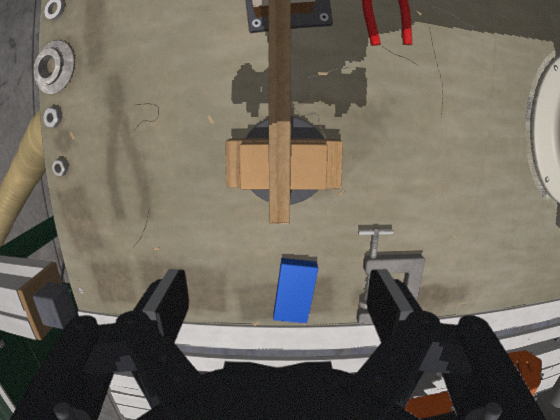

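View pics/t19.png

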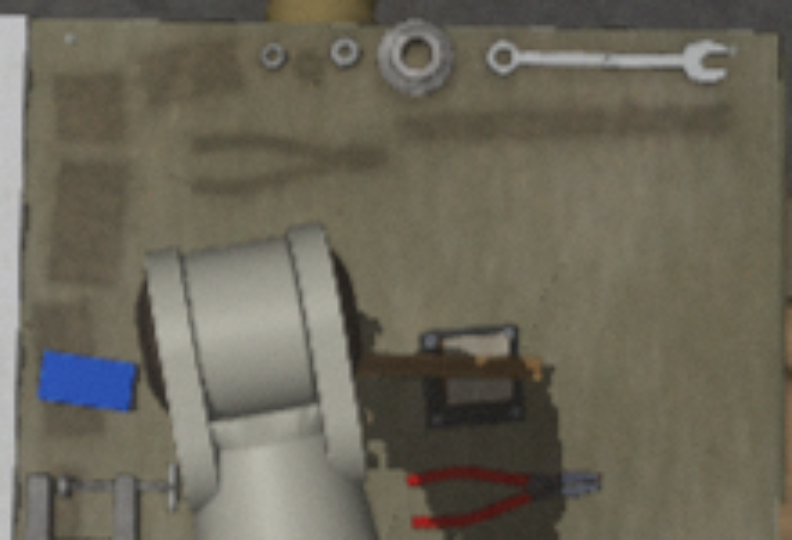

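```bash
python3 - <<'E'
from h import *
import pickle
a=pickle.load(open("w18.pkl","rb"));b=pickle.load(open("w19.pkl","rb"));t=imaging.camera_params("top")
T=lambda x,y:(x/3.6+204.6,y/3.6+114.6)
print("+y end",*tri([(a,(281.2,342.5),True),(b,(279.2,222),True)]))
print("-y end",*tri([(a,(281,24),True),(t,T(541,370),False)]))
for u in [(281.2,342.5),(281,24)]: print(onz(a,u,.062,True))
print(onz(b,(279.2,222),.062,True), onz(t,T(541,370),.062))
P=np.array([onz(b,u,.05,True)[:2] for u in [(240,143),(327,141),(327,188),(239.5,188)]]);print("small",P.mean(0),np.ptp(P,axis=0))
P=np.array([onz(t,T(*u),.05)[:2] for u in [(443,335),(511,332),(514,402),(447,408)]]);print("block",P.mean(0),np.ptp(P,axis=0))
E
python3 - <<'E'
import cv2
im=cv2.imread("pics/t19.png");cv2.imwrite("pics/t19c.png",cv2.resize(im[310:450,340:570],None,fx=3.4,fy=3.4,interpolation=2))
E
```

```text
+y end [0.4565 0.1239 0.058 ] [np.float64(0.0007859572042007956), np.float64(0.0007859572042007896)]
-y end [ 0.4547 -0.1746  0.0558] [np.float64(0.001442431317958077), np.float64(0.0014424313179579708)]
[0.4557 0.1204 0.062 ]
[ 0.4561 -0.1735  0.062 ]
[0.4573 0.1225 0.062 ] [ 0.4531 -0.1731  0.062 ]
small [0.4533 0.0684] [0.0864 0.0467]
block [ 0.4532 -0.1191] [0.0696 0.0647]
```

View pics/t19c.png

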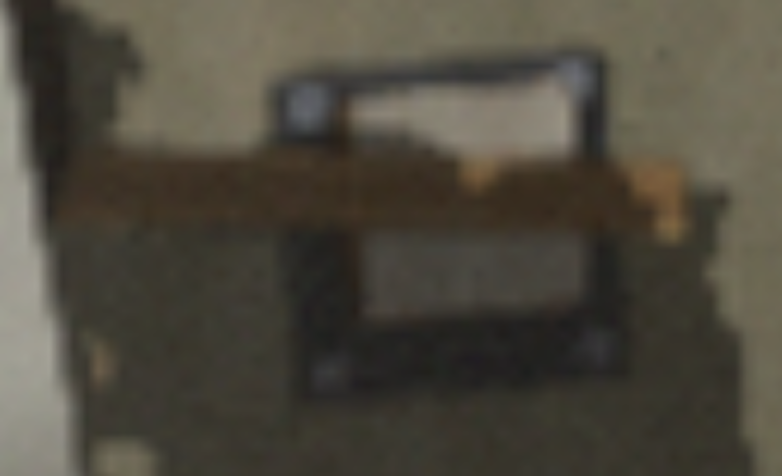

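```bash
python3 -c "
from h import *
s=telemetry.state();print(s['time'],s['wrist_force'],abs(s['joint_velocities']).max())
print(env.job_done())"
```

```text
28.9667 [0.1053 0.3112 0.2252] 0.009097214214973278
the job is handed in; nothing more can be done
None
```

I built both piles, laid the strip across them and handed the job in at about 29 s, with the gripper open and clear of everything. No verdict came back.

The last camera measurements, all against a 15 mm limit on centring:

| Item | Measured result |
|---|---|
| Square block on its plate | about 3–5 mm off centre |
| Larger offcut on the round plate | about 2 mm off centre |
| Smaller offcut on the larger one | within about 3 mm of centre, parallel |
| Strip over both middles | within about 4 mm in x; ends at y ≈ +0.12 m and −0.175 m, about 50 mm past each middle |

- **Strip height and level:** the strip came to rest on the piles at the gripper height expected for a 50 mm underside. The two top ends measured 58 mm and 56 mm, so they agree with each other to about 2 mm.
- **Disagreement:** those two readings are 4–6 mm below the 62 mm top height expected. I took this as error in picking the pixels and in the calibration, because the contact height and the piles themselves fitted.
- **Tool tilt:** the gripper picked up a tilt of up to about 0.04 rad between calls. I worked most of it out before gripping the strip.
- **Bystanders:** the pliers, screw clamp and blade flange look unmoved in the pictures; I did not measure them.

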